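# Clear the backing card and set the straightedge to two marks

### The arm

A 6-joint arm with a two-finger parallel gripper is mounted at the origin on the work surface. World frame = base frame: x ahead of the robot, y to its left, z up, the work surface at z = 0. Lengths are in m, angles in rad, forces in N, time in s.
With the tool pointing down it reaches from about 0.275 to 0.875 m from the base axis. Payload 12.5 kg.
Tool frame: the origin (TCP) lies midway between the tips of the shut fingers; the grasp point (between the pads) lies 19 mm behind it; z points along the fingers, y is the line along which they close (so a half turn about z gives the same grasp; the last joint's range is limited). The gripper opens to 85 mm and grips with 20 to 120 N. Pads are 22 mm wide; open, the fingers measure 114 mm over their backs; the gripper's body (76 mm by 85 mm) begins 54 mm behind the grasp point. The pads swing forward as they close: fully open they stand 13 mm farther back than shut.
Start: joints at [1.093, 0.351, 1.652, -0, 1.139, -0.085], TCP at [0.21, 0.508, 0.231] pointing down, gripper open.
Joint ranges: [-2.75, 2.75], [-0.79, 2.1], [0.01, 2.65], [-1.57, 4.71], [0.07, 3.14], [-2.87, 2.87]. Speed limits (rad/s): [2.22, 2.22, 2.79, 3.14, 3.14, 3.14].

### API

Orientations are given as a unit quaternion [x, y, z, w].
In Python, from bench import bot gives the robot as it stands. The module is installed in compiled form; this text tells all that it offers.
- The arm moves only by the tool jog_arm, never from a script. Its argument "plan" is a list of rows, each an object of numbers: "grip": the opening, from 0 (shut) to 1 (fully open); "tx", "ty", "tz": the shift along the tool's x, y, z in fractions of the full range, 1 being 1 m; "yaw": the turn about the tool's z in fractions of the full range, 1 being 120 degrees. A call has exactly 8 rows; each row is the pose to reach, as a shift and turn from the pose commanded when the call began, along the tool's axes at that moment; what a row does not reach only later rows make up. A row lasts 1/10 s, in which the tool goes at most 50 mm and 8.59 degrees, less where a joint would pass 70% of its speed; a pose out of reach is approached as far as the arm can. No shift or turn number may pass 1 either way. A call with a gripper value outside its range is refused whole. The fingers move at their own pace and stop on an object; the grip force is fixed at half the most. Time passes only in rows, so rows that repeat a pose let the fingers close, or fill a call up. It gives the time, the measured TCP pose, the force, the opening and the grip force at its end, in the units of the state.
- bot.get_obs(): the state, without advancing time (a new reading comes with each control period).
- bot.snapshot(name): name is "scene" or "side" or "wrist"; returns a dict with "pixels" (384x512x3 uint8, red, green, blue), "depth" (384x512 float32, m along the optical axis (not along the pixel's ray), 0 where there is no reading), "vfov" (degrees; the focal length in pixels is half the picture's height over the tangent of half this angle, whatever the lens; pixels are square), "cx", "cy" (the principal point, pixels), "extrinsics" (4x4, takes a point from camera to world coordinates). Camera axes: x right, y down, z forward; pixel columns grow to the right and rows downward; lengths in m; the calibration is good to about 2 mm. A picture is of the moment at which its call begins.
- bot.close_job(): hands the job in; it is judged then, once.
The state is a dict: "time": time; "joint_pos": joint angles; "qvel": joint speeds; "joint_torque": joint torques, N m; "ee_pos": TCP position; "ee_rot": TCP orientation; "wrist_force": force on the tool from outside, world axes, zero at the start; "ft_torque": the same for the moment, N m; "gripper_width": opening from 0.0 (shut) to 1.0 (fully open); "grip_force": force on a finger pad.
Only numpy, scipy, OpenCV 4.12 (cv2) and the standard library are available. Lean on these libraries where they do the work, as an engineer would, in place of code of your own. Each camera call takes 0.05 s, during which the arm holds its last target. There are 200 camera calls.

### The job

Get this backing card ready for cutting. First clear every framed tile off it into one stack on the inclined shelf, each lying flat, lengthwise along the slope, its short end right up against the yellow backstop and nothing overhanging the sides; then slide the straightedge over the card, never lifting it off, until its yellow edge touches both red pins at once; last, stand the brass weight upright on the bare plate at either end of the straightedge so that it stays put, still touching both pins. Leave the tape, the spool and the clamp tray where they are.

Things in the scene. Friction and masses are not known exactly. Their poses are not given: they have to be found in the camera images.
- board: cream backing card, fixed flat on the bench, 360 (its x) by 400 (its y) mm and 6 mm thick. Origin: centre of its underside, on the bench; its x axis points roughly away from the robot, z up.
- pin_left: red register pin, one of the two marked points: a fixed upright cylinder, 8 mm diameter, standing 10 mm up from the card top (solid, it stops the straightedge), in the middle of a printed black disc of 26 mm. Origin: centre of its foot, on the card top (6 mm above the bench). This is the one with the larger board y.
- pin_right: the other red register pin, same size and origin, about 180 to 260 mm from pin_left.
- ruler: loose straightedge, 0.3 kg, lying on the card: aluminium plate 50 (x) by 360 (y) by 6 mm; black grip rib in its middle, 14 (x) by 200 (y) mm, top 30 mm above the underside. Origin: centre of the underside. The yellow edge is x = +25 mm, facing the pins; it touches a pin whose axis is at x = +29 mm. Bare plate for the weight: |y| 100 to 180 mm. Sliding it takes about 2 N (5 N with the weight on).
- weight: loose brass weight, an upright plain cylinder 44 mm diameter, 34 mm high, about 0.4 kg, with a black dot on top. Origin: centre of its underside. Starts on the bench beside the card.
- shelf: fixed wooden shelf, 70 mm wide, sloping 22 degrees, rising away from the robot; at its low end a yellow backstop, 70 wide, 66 mm tall, square to it. Origin: on the shelf surface mid-foot of the backstop, 50 mm above the bench; x uphill (surface ends at x = 110 mm), y across, z square to the surface. Backstop face: x = 0. Six tiles stack slightly higher than the backstop.
- tile_a: loose small framed picture tile (dark brown frame, cream picture on both faces), a flat block 70 (its x) by 44 (its y) by 12 (its z) mm, about 50 g; origin at its centre. Starts flat on the card. May be absent.
- tile_b: loose small framed picture tile (black frame, blue picture on both faces), a flat block 70 (its x) by 44 (its y) by 12 (its z) mm, about 50 g; origin at its centre. Starts flat on the card. May be absent.
- tile_c: loose small framed picture tile (red frame, cream picture on both faces), a flat block 70 (its x) by 44 (its y) by 12 (its z) mm, about 50 g; origin at its centre. Starts flat on the card. May be absent.
- tile_d: loose small framed picture tile (green frame, white picture on both faces), a flat block 70 (its x) by 44 (its y) by 12 (its z) mm, about 50 g; origin at its centre. Starts flat on the card. May be absent.
- tile_e: loose small framed picture tile (white frame, blue picture on both faces), a flat block 70 (its x) by 44 (its y) by 12 (its z) mm, about 50 g; origin at its centre. Starts flat on the card. May be absent.
- tile_f: loose small framed picture tile (yellow frame, cream picture on both faces), a flat block 70 (its x) by 44 (its y) by 12 (its z) mm, about 50 g; origin at its centre. Starts flat on the card. May be absent.
- tape: bystander: roll of brown tape lying flat, 90 mm diameter, 24 mm high; origin centre of underside.
- spool: bystander: white spool standing upright, 64 mm diameter, 80 mm high; origin centre of underside.
- clamp_box: bystander: white open tray of spring clamps, 130 by 90 mm, clamps up to about 90 mm high; origin centre of underside.

How it is judged:
By the outcome, as a careful person would: the job done as asked, in the order asked, and still so for the second after the job is handed in, with the robot touching nothing.
Of tile_a, tile_b, tile_c, tile_d, tile_e, tile_f only 4 to 6 are there at a start; the rules pass over those that are not, and their reading is None.
At some moment in a run one of ruler, weight may be knocked a few centimetres aside while the robot is not near it.
Once in a run the grip may slacken for a moment while it holds something.
It also fails if it takes over 210 s, if anything falls off the work surface, if the arm or the gripper's body presses on something with over 40 N, if the wrist force passes 120 N, or if a joint passes its speed limit or range.

## Working session

There is one attempt and no reset: what is moved stays moved. The work goes in short steps, Python scripts to look and compute and a tool call to move; the robot and the scene stay as the last step left them, time stands still between calls to the robot, and variables do not carry over. Pictures are saved under pics/ and viewed, at most 14 in all, crops included, and the job is handed in when it is done.

Besides the shell and the picture viewer there is one more tool, called after "Emit:" in YAML: its name, and indented under it one key for each argument. jog_arm: Moves the arm, as the interface text tells. Its arguments: {"type":"object","properties":{"plan":{"type":"array","items":{"type":"object","properties":{"grip":{"type":"number"},"tx":{"type":"number"},"ty":{"type":"number"},"tz":{"type":"number"},"yaw":{"type":"number"}}}}},"required":["plan"]}

```bash
ls; mkdir -p pics; cat > h.py <<'E'
import numpy as np, cv2
from bench import bot
def snap(n):
    s=bot.snapshot(n); s['f']=192/np.tan(np.radians(s['vfov'])/2); return s
def save(s,name): cv2.imwrite('pics/'+name,cv2.cvtColor(s['pixels'],cv2.COLOR_RGB2BGR))
def ray(s,u,v,z):
    E=np.array(s['extrinsics']); d=E[:3,:3]@np.array([(u-s['cx'])/s['f'],(v-s['cy'])/s['f'],1]); o=E[:3,3]
    return o+d*(z-o[2])/d[2]
def cloud(s):
    E=np.array(s['extrinsics']); v,u=np.mgrid[:384,:512]; d=s['depth']
    P=np.stack([(u-s['cx'])/s['f']*d,(v-s['cy'])/s['f']*d,d],-1)
    return P@E[:3,:3].T+E[:3,3]
E
python3 - <<'E'
from h import *
for n in ('scene','side','wrist'):
    s=snap(n); save(s,n+'0.png'); print(n,s['f'],s['cx'],s['cy'],np.round(s['extrinsics'],3).tolist())
o=bot.get_obs(); print({k:np.round(v,3).tolist() for k,v in o.items()})
E
```

```text
pics
scene 413.81148423607254 257.94671655842046 201.23155094004946 [[0.757, 0.446, -0.477, 1.226], [0.653, -0.522, 0.549, -0.77], [-0.004, -0.727, -0.687, 0.998], [0.0, 0.0, 0.0, 1.0]]
side 352.0152223597647 259.69119878248347 192.6584190857546 [[0.989, -0.068, 0.13, 0.451], [-0.145, -0.582, 0.8, -0.731], [0.021, -0.81, -0.585, 0.611], [0.0, 0.0, 0.0, 1.0]]
wrist 317.28617944456005 256.98023229784405 184.32032629138354 [[0.382, 0.886, 0.264, 0.142], [0.924, -0.366, -0.11, 0.536], [-0.001, 0.286, -0.958, 0.372], [0.0, 0.0, 0.0, 1.0]]
{'time': 0.15, 'joint_pos': [1.093, 0.351, 1.652, -0.0, 1.139, -0.085], 'qvel': [-0.0, -0.001, -0.002, 0.0, -0.0, 0.0], 'joint_torque': [0.0, -50.625, -29.15, -0.0, 0.003, 0.0], 'ee_pos': [0.21, 0.508, 0.231], 'ee_rot': [0.195, 0.981, -0.0, -0.0], 'wrist_force': [-0.48, -0.808, -0.435], 'ft_torque': [0.043, -0.03, 0.005], 'grip_force': 0.0, 'gripper_width': 0.997}
```

View pics/scene0.png

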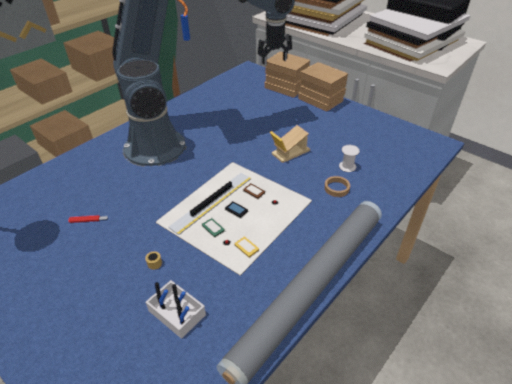

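View pics/side0.png

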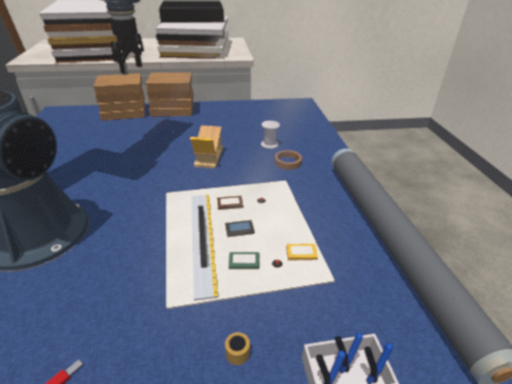

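View pics/wrist0.png

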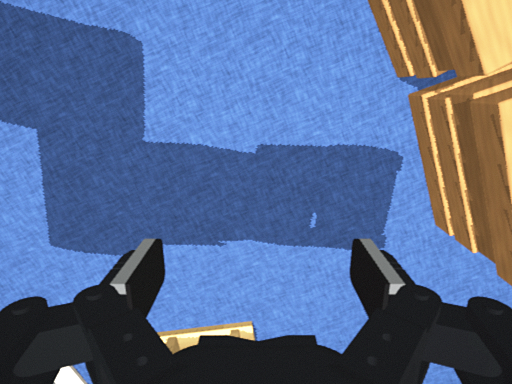

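The scene view shows four tiles on the card: brown (254,190), black (236,209), green (213,228) and yellow (246,246). The ruler lies at about (210,205), the pins at (275,202) and (227,242), the weight at (154,260) and the shelf at (290,145). The side view agrees, and the wrist view shows only bench and the box bases.

```bash
python3 - <<'E'
from h import *
for n in ('side','scene'):
    s=snap(n); P=cloud(s); px=s['pixels']; hsv=cv2.cvtColor(px,cv2.COLOR_RGB2HSV)
    pts=dict(side=dict(a=(230,202),b=(240,228),d=(244,260),f=(301,252),pl=(262,200),pr=(277,263),w=(237,341),rulTop=(203,235),shelf=(208,145),tape=(288,158),spool=(270,130),tray=(345,360)),
     scene=dict(a=(254,190),b=(236,209),d=(213,228),f=(246,246),pl=(275,202),pr=(227,242),w=(154,256),rulTop=(211,198),shelf=(296,138),tape=(338,186),spool=(350,158),tray=(176,308)))[n]
    for k,(u,v) in pts.items():
        print(n,k,px[v,u],hsv[v,u],np.round(P[v,u]*1000))
    # board outline
    m=((hsv[...,2]>150)&(hsv[...,1]<60)&(abs(P[...,2]-.006)<.015)).astype(np.uint8)
    c=max(cv2.findContours(m,0,2)[0],key=cv2.contourArea)[:,0]
    W=np.array([ray(s,u,v,.006)[:2] for u,v in c],np.float32)*1000
    print('board',cv2.minAreaRect(W.astype(np.float32)))
    big=cv2.resize(px[150:310,140:340] if n=='side' else px[115:275,140:340],None,fx=4,fy=4,interpolation=cv2.INTER_CUBIC)[:600,:800]
    cv2.imwrite(f'pics/{n}1.png',big[...,::-1])
E
```

```text
side a [228 222 212] [ 19  18 228] [494.  47.  18.]
side b [106 126 148] [106  72 148] [511. -66.  19.]
side d [228 223 219] [ 13  10 228] [ 509. -175.   19.]
side f [232 226 221] [ 14  12 232] [ 644. -168.   20.]
side pl [103  76  76] [  0  67 103] [586.  56.   9.]
side pr [124  61  58] [  1 136 124] [ 583. -189.   14.]
side w [44 43 49] [125  31  49] [ 474. -381.   36.]
side rulTop [63 61 60] [10 12 63] [419. -98.  35.]
side shelf [117  90  38] [ 20 172 117] [444. 258.  85.]
side tape [ 79  93 129] [112  99 129] [712. 291.   3.]
side spool [118 115 122] [133  15 122] [662. 380.  67.]
side tray [36 37 45] [117  51  45] [ 647. -447.   49.]
board ((507.3843688964844, -57.895843505859375), (365.6207275390625, 408.30963134765625), 3.90632700920105)
scene a [224 220 216] [ 15   9 224] [494.  51.  15.]
scene b [ 93 128 155] [103 102 155] [515. -66.  20.]
scene d [221 217 215] [ 10   7 221] [ 516. -175.   16.]
scene f [225 221 217] [ 15   9 225] [ 647. -162.   15.]
scene pl [91 26 27] [  0 182  91] [586.  56.   9.]
scene pr [94 27 22] [  2 195  94] [ 588. -185.   10.]
scene w [42 42 43] [120   6  43] [ 475. -380.   33.]
scene rulTop [22 23 27] [114  47  27] [422. -91.  32.]
scene shelf [207 178 140] [ 17  83 207] [462. 337.  72.]
scene tape [ 81 102 143] [110 111 143] [700. 283.  -4.]
scene spool [130 127 128] [170   6 130] [680. 380.  58.]
scene tray [107 107 113] [120  14 113] [ 682. -467.   70.]
board ((507.847900390625, -61.06990051269531), (366.7967529296875, 407.3716735839844), 3.7733547687530518)
```

View pics/scene1.png

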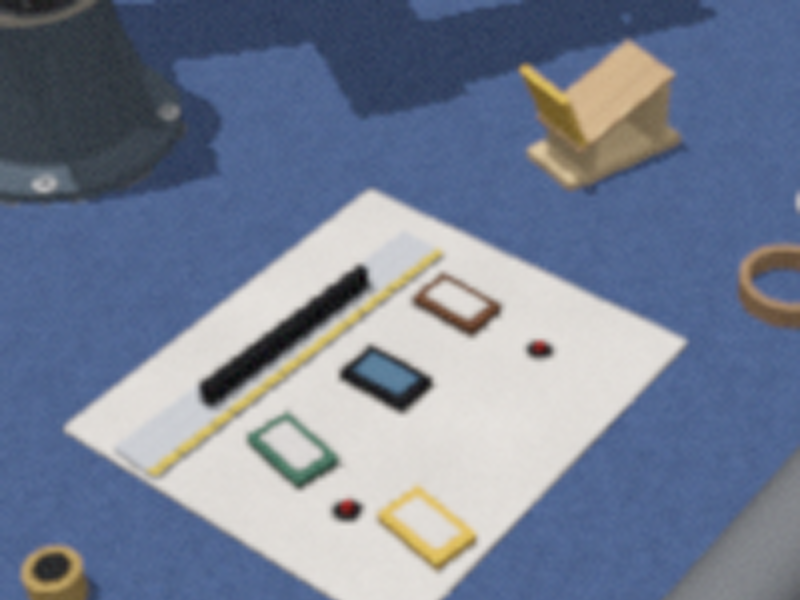

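The enlarged scene view confirms four single tiles, with no red or white one. The pins are at crop (540,348) and (347,509), and the shelf rises away from the backstop at about (550,105). Next I'll view from the wrist.

```bash
cat > mv.py <<'E'
import sys; from h import *
from scipy.spatial.transform import Rotation as Ro
def rel(x,y,z,phi=None,o=None,phi0=None):
    "mm,deg -> tx ty tz yaw from present pose; phi=world angle of tool x"
    o=o or bot.get_obs(); R=Ro.from_quat(o['ee_rot']).as_matrix()
    t=R.T@(np.array([x,y,z])-np.array(o['ee_pos'])*1000)
    p0=np.degrees(np.arctan2(R[1,0],R[0,0])); yaw=0
    if phi is not None: yaw=-np.radians((phi-p0+180)%360-180)
    return np.round(t,1),round(yaw,4)
if __name__=='__main__':
    o=bot.get_obs(); R=Ro.from_quat(o['ee_rot']).as_matrix()
    print('t',round(o['time'],2),'pos',np.round(np.array(o['ee_pos'])*1000,1),'phi',round(np.degrees(np.arctan2(R[1,0],R[0,0])),2),'j6',round(o['joint_pos'][5],2))
    a=list(map(float,sys.argv[1:]))
    if a: print(rel(*a))
E
python3 mv.py 450 270 300 180
```

```text
t 0.25 pos [210.4 508.  231.1] phi 157.49 j6 -0.08
(array([-312.4, -128.2,  -68.9]), np.float64(-0.3928))
```

The manual's scale: shifts go in shares of 1 m and turns go in shares of 120 degrees. Converting my numbers, -313 mm / 1000 = -0.313, -128 mm / 1000 = -0.128, -0.393 rad / 2.0944 = -0.1876.

Emit:
jog_arm:
  plan:
    - {"tx": -0.313,"ty": -0.128,"tz": -0.07,"yaw": -0.1876,"grip": 1}
    - {"tx": -0.313,"ty": -0.128,"tz": -0.07,"yaw": -0.1876,"grip": 1}
    - {"tx": -0.313,"ty": -0.128,"tz": -0.07,"yaw": -0.1876,"grip": 1}
    - {"tx": -0.313,"ty": -0.128,"tz": -0.07,"yaw": -0.1876,"grip": 1}
    - {"tx": -0.313,"ty": -0.128,"tz": -0.07,"yaw": -0.1876,"grip": 1}
    - {"tx": -0.313,"ty": -0.128,"tz": -0.07,"yaw": -0.1876,"grip": 1}
    - {"tx": -0.313,"ty": -0.128,"tz": -0.07,"yaw": -0.1876,"grip": 1}
    - {"tx": -0.313,"ty": -0.128,"tz": -0.07,"yaw": -0.1876,"grip": 1}

```text
time: 1.05
ee_pos: [0.4539, 0.2668, 0.3024]
ee_rot: [0.002, 1.0, 0.0, 0.001]
wrist_force: [-0.3, 0.6, 0.2]
gripper_width: 0.998
grip_force: 0.0
```

```bash
python3 - <<'E'
from h import *
s=snap('wrist'); save(s,'w1.png')
E
python3 mv.py 530 -60 320 180
```

```text
t 1.1 pos [452.5 268.1 301.7] phi 179.79 j6 -1.12
(array([ -78.7, -327.8,  -18.3]), np.float64(-0.0036))
```

View pics/w1.png

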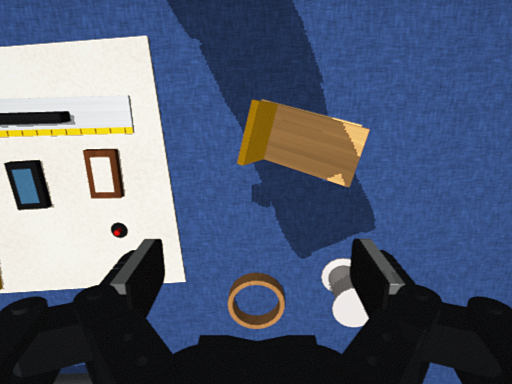

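The shelf is seen here with its yellow backstop at about (258,130) and the surface rising to the right, mostly world +y, until about (358,155). The pin is at (119,230), the brown tile at (103,173) and the tape at (257,300).

```bash
cat > shelf.py <<'E'
from h import *
s=snap('wrist'); P=cloud(s)*1000; hsv=cv2.cvtColor(s['pixels'],cv2.COLOR_RGB2HSV)
H,S,V=[hsv[...,i] for i in range(3)]
roi=np.zeros((384,512),bool); roi[85:200,225:385]=1
m=roi&(P[...,2]>45)&(P[...,2]<130)&(H<30)
print('n',m.sum())
yel=m&(S>200); wood=m&~yel
print(np.median(hsv[yel],0),np.median(hsv[wood],0),yel.sum(),wood.sum())
wood=cv2.erode(wood.astype(np.uint8),np.ones((7,7)))>0
Q=P[wood]; c=Q.mean(0)
for _ in range(3):
    n=np.linalg.svd(Q-Q.mean(0),full_matrices=0)[2][2]; n*=np.sign(n[2]); r=(Q-Q.mean(0))@n; Q=Q[abs(r)<3]
print('plane',Q.mean(0).round(1),n.round(3),'tilt',np.degrees(np.arccos(n[2])).round(2),r.std())
x=np.array([-n[0],-n[1]])/np.hypot(n[0],n[1]); print('uphill az',np.degrees(np.arctan2(x[1],x[0])))
# top surface outline: intersect edge pixels with the plane
w2=(m&~yel).astype(np.uint8); ct=max(cv2.findContours(w2,0,2)[0],key=cv2.contourArea)
print('quad px',cv2.approxPolyDP(ct,6,True)[:,0].tolist())
E_=np.array(s['extrinsics']); O=E_[:3,3]*1000
def onpl(u,v):
    d=E_[:3,:3]@np.array([(u-s['cx'])/s['f'],(v-s['cy'])/s['f'],1]); return O+d*(n@(Q.mean(0)-O))/(n@d)
W=np.array([onpl(*p) for p in ct[:,0]])
ux=np.array([x[0]*np.cos(np.radians(22)),x[1]*np.cos(np.radians(22)),np.sin(np.radians(22))]); uy=np.cross(n,ux)
L=np.c_[W@ux,W@uy].astype(np.float32)
print('rect in-plane',cv2.minAreaRect(L))
print([onpl(*p).round(1).tolist() for p in cv2.approxPolyDP(ct,6,True)[:,0]])
Y=P[yel]; print('yellow',Y.min(0).round(),Y.max(0).round())
E
python3 shelf.py
```

```text
n 7101
[ 21. 241. 131.] [ 16. 145. 146.] 1543 5558
plane [443.8 336.2  70.8] [-0.091 -0.364  0.927] tilt 22.06 0.7791977100560974
uphill az 75.909015748561
quad px [[277, 106], [261, 160], [347, 188], [367, 131]]
rect in-plane ((424.6333923339844, -348.93218994140625), (69.76002502441406, 111.75267028808594), 89.8616714477539)
[[397.6, 292.6, 49.1], [464.2, 273.4, 48.1], [488.8, 373.2, 89.8], [422.7, 390.1, 89.9]]
yellow [391. 247.  48.] [463. 291. 111.]
```

Scaled: -328 mm / 1000 = -0.328, -79 mm / 1000 = -0.079.

Emit:
jog_arm:
  plan:
    - {"tx": -0.079,"ty": -0.328,"tz": -0.018,"yaw": 0,"grip": 1}
    - {"tx": -0.079,"ty": -0.328,"tz": -0.018,"yaw": 0,"grip": 1}
    - {"tx": -0.079,"ty": -0.328,"tz": -0.018,"yaw": 0,"grip": 1}
    - {"tx": -0.079,"ty": -0.328,"tz": -0.018,"yaw": 0,"grip": 1}
    - {"tx": -0.079,"ty": -0.328,"tz": -0.018,"yaw": 0,"grip": 1}
    - {"tx": -0.079,"ty": -0.328,"tz": -0.018,"yaw": 0,"grip": 1}
    - {"tx": -0.079,"ty": -0.328,"tz": -0.018,"yaw": 0,"grip": 1}
    - {"tx": -0.079,"ty": -0.328,"tz": -0.018,"yaw": 0,"grip": 1}

```text
time: 1.95
ee_pos: [0.5301, -0.0601, 0.3188]
ee_rot: [0.001, 1.0, -0.0, -0.0]
wrist_force: [-0.6, 1.2, 0.3]
gripper_width: 0.998
grip_force: 0.0
```

```bash
python3 mv.py; python3 - <<'E'
from h import *
s=snap('wrist'); save(s,'w2.png')
E
```

```text
t 1.95 pos [530.1 -60.1 318.8] phi 179.89 j6 -1.77
```

View pics/w2.png

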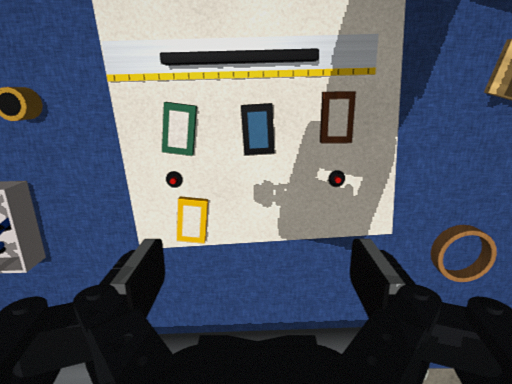

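The wrist view over the card shows green (180,128), black (258,130), brown (338,118) and yellow (193,220). The pins are at (174,179) and (337,179), the ruler's yellow edge runs from (107,77) to (376,71), and the weight is at (15,103).

```bash
cat > tiles.py <<'E'
from h import *
from mv import rel
def run():
    s=snap('wrist'); P=cloud(s)*1000; hsv=cv2.cvtColor(s['pixels'],cv2.COLOR_RGB2HSV)
    free=np.ones((384,512),bool); free[238:]=0
    m=free&(P[...,2]>13)&(P[...,2]<26)&(P[...,0]>300)&(P[...,0]<720)&(P[...,1]>-290)&(P[...,1]<170)
    n,l,st,_=cv2.connectedComponentsWithStats(m.astype(np.uint8))
    for i in range(1,n):
        if st[i,4]<150: continue
        v,u=np.where(l==i)
        W=np.array([ray(s,a,b,.018)[:2]*1000 for a,b in zip(u,v)],np.float32)
        r=cv2.minAreaRect(W); (w,h),a=r[1],r[2]
        if w<h: a+=90
        else: pass
        print('obj px',(u.mean().round(),v.mean().round()),'xy',np.round(r[0],1),'mean',W.mean(0).round(1),'size',np.round([w,h],1),'long az',round((a+90)%180-90,1),'z',np.median(P[l==i][:,2]).round(1),'hsv max sat',np.percentile(hsv[l==i][:,1],80),np.median(hsv[l==i],0))
    H,S,V=[hsv[...,i].astype(int) for i in range(3)]
    red=free&((H<6)|(H>174))&(S>180)&(V>120)
    n,l,st,c=cv2.connectedComponentsWithStats(red.astype(np.uint8))
    for i in range(1,n):
        if st[i,4]>5: print('red',st[i,4],c[i].round(1),(ray(s,*c[i],.014)*1000).round(1))
    y=free&(H>20)&(H<33)&(S>150)&(V>90)
    n,l,st,c=cv2.connectedComponentsWithStats(cv2.morphologyEx(y.astype(np.uint8),cv2.MORPH_CLOSE,np.ones((3,5))))
    for i in range(1,n):
        if st[i,4]>150:
            q=np.argwhere(l==i)[:,::-1]; W=np.array([ray(s,*p,.012)[:2]*1000 for p in q],np.float32); r=cv2.minAreaRect(W)
            print('yellow',st[i,4],c[i].round(),np.round(r[0],1),np.round(r[1],1),round(r[2],2), cv2.boxPoints(r).round(1).tolist())
if __name__=='__main__': run()
E
python3 tiles.py
```

```text
obj px (np.float64(335.0), np.float64(117.0)) xy [492.6  49.4] mean [491.7  49.5] size [69.  44.4] long az 0.5 z 16.9 hsv max sat 195.0 [ 12.  113.5  65.5]
obj px (np.float64(176.0), np.float64(129.0)) xy [ 508.1 -169.6] mean [ 507.2 -169.6] size [44.2 69.7] long az -7.3 z 16.7 hsv max sat 144.0 [ 66.  57. 126.]
obj px (np.float64(256.0), np.float64(129.0)) xy [509.  -59.8] mean [508.2 -59.8] size [69.7 43.7] long az 3.4 z 16.8 hsv max sat 146.0 [103.  49.  65.]
obj px (np.float64(189.0), np.float64(218.0)) xy [ 641.1 -158.7] mean [ 640.4 -159.5] size [44.3 63.4] long az -4.2 z 16.6 hsv max sat 248.0 [ 23.  118.5 228. ]
red 25 [170.6 181.1] [ 583.3 -184.2   14. ]
red 26 [336.2 180.3] [582.3  58.   14. ]
yellow 1805 [239.  75.] [436. -82.] [  8.6 358.2] 1.35 [[427.3999938964844, 96.9000015258789], [435.8999938964844, -261.20001220703125], [444.5, -261.0], [436.0, 97.0999984741211]]
yellow 555 [190. 215.] [ 643.7 -159.8] [43.8 65.4] 84.17 [[609.0, -178.3000030517578], [674.0, -184.89999389648438], [678.4000244140625, -141.3000030517578], [613.4000244140625, -134.6999969482422]]
```

Scaled: 259 mm / 1000 = 0.259, 240 mm / 1000 = 0.24, -0.01 rad / 2.0944 = -0.0048.

Emit:
jog_arm:
  plan:
    - {"tx": 0.0375,"ty": 0.1095,"tz": 0.2,"yaw": -0.0048,"grip": 1}
    - {"tx": 0.0375,"ty": 0.1095,"tz": 0.2,"yaw": -0.0048,"grip": 1}
    - {"tx": 0.0375,"ty": 0.1095,"tz": 0.2,"yaw": -0.0048,"grip": 1}
    - {"tx": 0.0375,"ty": 0.1095,"tz": 0.2,"yaw": -0.0048,"grip": 1}
    - {"tx": 0.0375,"ty": 0.1095,"tz": 0.2,"yaw": -0.0048,"grip": 1}
    - {"tx": 0.0375,"ty": 0.1095,"tz": 0.24,"yaw": -0.0048,"grip": 1}
    - {"tx": 0.0375,"ty": 0.1095,"tz": 0.259,"yaw": -0.0048,"grip": 1}
    - {"tx": 0.0375,"ty": 0.1095,"tz": 0.259,"yaw": -0.0048,"grip": 1}

```text
time: 2.85
ee_pos: [0.4899, 0.0535, 0.0582]
ee_rot: [-0.006, 1.0, 0.0, -0.002]
wrist_force: [0.3, 0.3, -0.3]
gripper_width: 1.001
grip_force: 0.0
```

```bash
python3 mv.py 492.5 49.5 6 180.5; python3 - <<'E'
from h import *
s=snap('wrist'); save(s,'w3.png')
E
```

```text
t 2.85 pos [489.9  53.5  58.2] phi -179.27 j6 -1.57
(array([-2.8, -4. , 52.2]), np.float64(0.004))
```

View pics/w3.png

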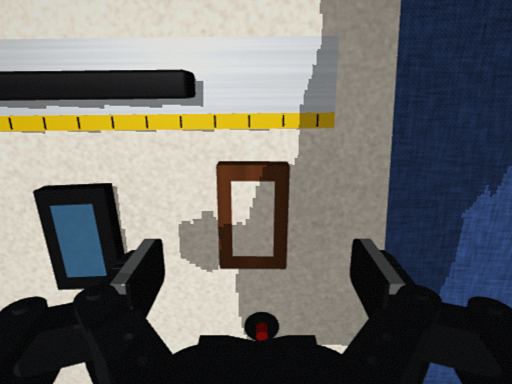

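The brown tile sits centred between the open fingers, spanning (217–289, 162–268), with the left pin at (262,325).

```bash
python3 - <<'E'
from h import *
import time
for i in range(3):
    print(np.round(np.array(bot.get_obs()['ee_pos'])*1000,1), np.abs(bot.get_obs()['qvel']).max().round(3)); s=snap('wrist')
P=cloud(s)*1000
m=(P[...,2]>13)&(P[...,2]<26); m[:140]=0; m[300:]=0; m[:,:180]=0; m[:,330:]=0
v,u=np.where(m); W=np.array([ray(s,a,b,.018)[:2]*1000 for a,b in zip(u,v)],np.float32); print(len(v),cv2.minAreaRect(W))
E
python3 mv.py 492.5 49.5 6 180.5
```

```text
[491.2  53.1  59.8] 0.039
[492.1  52.8  60.9] 0.026
[492.6  52.5  61.4] 0.013
7279 ((492.02850341796875, 50.440948486328125), (69.5796890258789, 43.44173812866211), 0.5075903534889221)
t 3.05 pos [492.8  52.2  61.6] phi -179.37 j6 -1.57
(array([ 0.5, -2.7, 55.6]), np.float64(0.0023))
```

Scaled: 56 mm / 1000 = 0.056, 52 mm / 1000 = 0.052.

Emit:
jog_arm:
  plan:
    - {"tx": 0.0005,"ty": -0.002,"tz": 0.04,"yaw": 0,"grip": 1}
    - {"tx": 0.0005,"ty": -0.002,"tz": 0.052,"yaw": 0,"grip": 1}
    - {"tx": 0.0005,"ty": -0.002,"tz": 0.056,"yaw": 0,"grip": 1}
    - {"tx": 0.0005,"ty": -0.002,"tz": 0.056,"yaw": 0,"grip": 1}
    - {"tx": 0.0005,"ty": -0.002,"tz": 0.056,"yaw": 0,"grip": 0}
    - {"tx": 0.0005,"ty": -0.002,"tz": 0.056,"yaw": 0,"grip": 0}
    - {"tx": 0.0005,"ty": -0.002,"tz": 0.056,"yaw": 0,"grip": 0}
    - {"tx": 0.0005,"ty": -0.002,"tz": 0.056,"yaw": 0,"grip": 0}

```text
time: 3.85
ee_pos: [0.4922, 0.0496, 0.0053]
ee_rot: [-0.005, 1.0, -0.0, 0.001]
wrist_force: [-2.2, 0.1, 9.9]
gripper_width: 0.5
grip_force: 60.8
```

Scaled: -170 mm / 1000 = -0.17, -150 mm / 1000 = -0.15.

Emit:
jog_arm:
  plan:
    - {"tx": 0,"ty": 0,"tz": 0,"yaw": 0,"grip": 0}
    - {"tx": 0,"ty": 0,"tz": 0,"yaw": 0,"grip": 0}
    - {"tx": 0,"ty": 0,"tz": -0.02,"yaw": 0,"grip": 0}
    - {"tx": 0,"ty": 0,"tz": -0.05,"yaw": 0,"grip": 0}
    - {"tx": 0,"ty": 0,"tz": -0.1,"yaw": 0,"grip": 0}
    - {"tx": 0,"ty": 0,"tz": -0.15,"yaw": 0,"grip": 0}
    - {"tx": 0,"ty": 0,"tz": -0.17,"yaw": 0,"grip": 0}
    - {"tx": 0,"ty": 0,"tz": -0.17,"yaw": 0,"grip": 0}

```text
time: 4.65
ee_pos: [0.4932, 0.0496, 0.1776]
ee_rot: [-0.005, 1.0, -0.0, 0.003]
wrist_force: [-0.5, -0.4, -0.7]
gripper_width: 0.498
grip_force: 61.6
```

```bash
python3 - <<'E'
from h import *
for i in range(3): s=snap('wrist')
save(s,'w4.png'); o=bot.get_obs(); print(o['gripper_width'],o['grip_force'],o['wrist_force'],o['ee_pos'])
E
python3 mv.py 440 320 180 255.7
```

```text
0.4986563356993069 61.629910469055176 [-0.04858115  0.0369817  -1.38831376] [0.49106498 0.04955353 0.17331083]
t 4.8 pos [491.1  49.6 173.3] phi -179.42 j6 -1.57
(array([ 48.3, 271. ,  -6.6]), np.float64(-1.311))
```

View pics/w4.png

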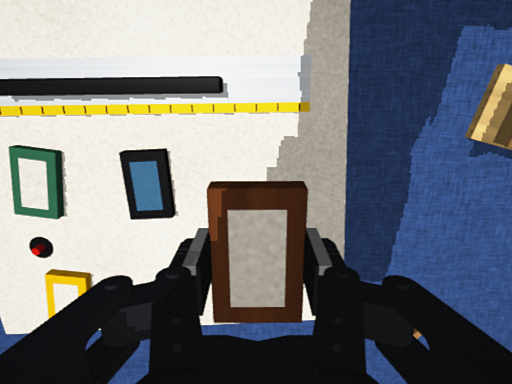

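The brown tile is held level and square between the pads at (257,252); the other tiles and the ruler have not moved.

Scaled: 267.5 mm / 1000 = 0.2675, 49 mm / 1000 = 0.049, -1.1 rad / 2.0944 = -0.5252.

Emit:
jog_arm:
  plan:
    - {"tx": 0.049,"ty": 0.2675,"tz": -0.0065,"yaw": -0.5252,"grip": 0}
    - {"tx": 0.049,"ty": 0.2675,"tz": -0.0065,"yaw": -0.5252,"grip": 0}
    - {"tx": 0.049,"ty": 0.2675,"tz": -0.0065,"yaw": -0.5252,"grip": 0}
    - {"tx": 0.049,"ty": 0.2675,"tz": -0.0065,"yaw": -0.5252,"grip": 0}
    - {"tx": 0.049,"ty": 0.2675,"tz": -0.0065,"yaw": -0.5252,"grip": 0}
    - {"tx": 0.049,"ty": 0.2675,"tz": -0.0065,"yaw": -0.5252,"grip": 0}
    - {"tx": 0.049,"ty": 0.2675,"tz": -0.0065,"yaw": -0.5252,"grip": 0}
    - {"tx": 0.049,"ty": 0.2675,"tz": -0.0065,"yaw": -0.5252,"grip": 0}

```text
time: 5.6
ee_pos: [0.4389, 0.317, 0.1788]
ee_rot: [-0.53, 0.848, 0.0, -0.002]
wrist_force: [-0.4, -0.6, 0.3]
gripper_width: 0.499
grip_force: 61.6
```

Scaled: 60 mm / 1000 = 0.06, 30 mm / 1000 = 0.03, -0.21 rad / 2.0944 = -0.1003.

Emit:
jog_arm:
  plan:
    - {"tx": 0,"ty": 0,"tz": 0,"yaw": -0.0477,"grip": 0}
    - {"tx": 0,"ty": 0,"tz": 0,"yaw": -0.0955,"grip": 0}
    - {"tx": 0,"ty": 0,"tz": 0.03,"yaw": -0.1003,"grip": 0}
    - {"tx": 0,"ty": 0,"tz": 0.06,"yaw": -0.1003,"grip": 0}
    - {"tx": 0,"ty": 0,"tz": 0.06,"yaw": -0.1003,"grip": 0}
    - {"tx": 0,"ty": 0,"tz": 0.06,"yaw": -0.1003,"grip": 0}
    - {"tx": 0,"ty": 0,"tz": 0.06,"yaw": -0.1003,"grip": 0}
    - {"tx": 0,"ty": 0,"tz": 0.06,"yaw": -0.1003,"grip": 0}

```text
time: 6.4
ee_pos: [0.4405, 0.3169, 0.1219]
ee_rot: [-0.613, 0.79, -0.0, 0.001]
wrist_force: [0.2, 0.2, -0.6]
gripper_width: 0.497
grip_force: 61.6
```

```bash
python3 - <<'E'
from h import *
for i in range(2): s=snap('wrist')
save(s,'w5.png'); o=bot.get_obs(); print(o['gripper_width'],o['grip_force'],o['wrist_force'])
E
python3 mv.py 439.5 316.4 80 255.7
```

```text
0.49548649106442116 61.59890055656433 [ 0.31431387 -0.26320854 -0.72994643]
t 6.5 pos [440.4 316.7 121.7] phi -104.36 j6 -2.35
(array([ 0.6,  0.8, 41.7]), np.float64(-0.0011))
```

View pics/w5.png

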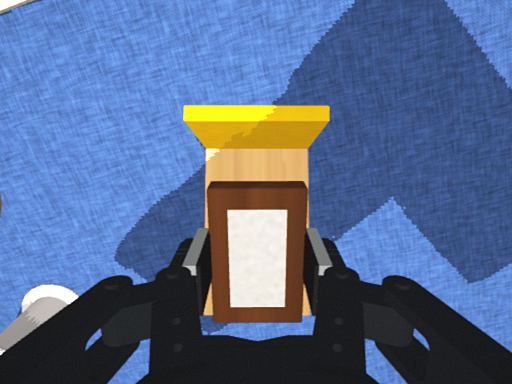

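The tile is held squarely over the shelf, with the backstop at the top centred on (256,125) and the tile's low end at (257,185). I'll lower it and release.

Scaled: 43 mm / 1000 = 0.043, 42 mm / 1000 = 0.042.

Emit:
jog_arm:
  plan:
    - {"tx": 0.0005,"ty": 0.0005,"tz": 0.025,"yaw": 0,"grip": 0}
    - {"tx": 0.0005,"ty": 0.0005,"tz": 0.038,"yaw": 0,"grip": 0}
    - {"tx": 0.0005,"ty": 0.0005,"tz": 0.042,"yaw": 0,"grip": 0}
    - {"tx": 0.0005,"ty": 0.0005,"tz": 0.043,"yaw": 0,"grip": 0}
    - {"tx": 0.0005,"ty": 0.0005,"tz": 0.043,"yaw": 0,"grip": 0}
    - {"tx": 0.0005,"ty": 0.0005,"tz": 0.043,"yaw": 0,"grip": 0}
    - {"tx": 0.0005,"ty": 0.0005,"tz": 0.043,"yaw": 0,"grip": 0}
    - {"tx": 0.0005,"ty": 0.0005,"tz": 0.043,"yaw": 0,"grip": 0}

```text
time: 7.3
ee_pos: [0.4396, 0.3163, 0.0781]
ee_rot: [-0.613, 0.79, -0.0, 0.0]
wrist_force: [0.4, 0.1, -0.6]
gripper_width: 0.499
grip_force: 61.6
```

Emit:
jog_arm:
  plan:
    - {"tx": 0,"ty": 0,"tz": 0,"yaw": 0,"grip": 1}
    - {"tx": 0,"ty": 0,"tz": 0,"yaw": 0,"grip": 1}
    - {"tx": 0,"ty": 0,"tz": 0,"yaw": 0,"grip": 1}
    - {"tx": 0,"ty": 0,"tz": 0,"yaw": 0,"grip": 1}
    - {"tx": 0,"ty": 0,"tz": -0.04,"yaw": 0,"grip": 1}
    - {"tx": 0,"ty": 0,"tz": -0.08,"yaw": 0,"grip": 1}
    - {"tx": 0,"ty": 0,"tz": -0.1,"yaw": 0,"grip": 1}
    - {"tx": 0,"ty": 0,"tz": -0.1,"yaw": 0,"grip": 1}

```text
time: 8.1
ee_pos: [0.4406, 0.3169, 0.1807]
ee_rot: [-0.613, 0.79, -0.0, 0.003]
wrist_force: [1.5, -0.0, -0.3]
gripper_width: 0.997
grip_force: 0.0
```

```bash
python3 mv.py; cat > st.py <<'E'
# stack state in shelf frame from wrist depth
from h import *
a=np.radians(75.7); t=np.radians(22); O=np.array([431,283,48.8])
ux=np.array([np.cos(a)*np.cos(t),np.sin(a)*np.cos(t),np.sin(t)]); uz=np.array([-np.cos(a)*np.sin(t),-np.sin(a)*np.sin(t),np.cos(t)]); uy=np.cross(uz,ux)
for i in range(2): s=snap('wrist')
P=(cloud(s)*1000-O)@np.stack([ux,uy,uz],1)
z=P[...,2]; inr=(P[...,0]>-5)&(P[...,0]<115)&(abs(P[...,1])<45); inr[235:]=0 
print('z hist',[(k*6,int((inr&(abs(z-k*6)<3)).sum())) for k in range(0,14)])
for k in range(1,7):
    m=inr&(abs(z-12*k)<4)&(P[...,0]>0.5)
    m=cv2.morphologyEx(m.astype(np.uint8),cv2.MORPH_OPEN,np.ones((3,3)))>0
    if m.sum()>200:
        r=cv2.minAreaRect(P[m][:,:2].astype(np.float32)); q=P[m]
        print('layer',k,int(m.sum()),np.round(r[0],1),np.round(r[1],1),round(r[2],1),'x',np.percentile(q[:,0],[1,99]).round(1),'y',np.percentile(q[:,1],[1,99]).round(1))
        A=np.c_[q[:,:2],np.ones(len(q))]; print(' slope',np.linalg.lstsq(A,q[:,2],rcond=None)[0].round(3))
import sys
if len(sys.argv)>1: save(s,sys.argv[1])
E
python3 st.py w6.png
```

```text
t 8.1 pos [440.6 316.9 180.7] phi -104.35 j6 -2.35
z hist [(0, 3473), (6, 102), (12, 4813), (18, 158), (24, 183), (30, 198), (36, 202), (42, 213), (48, 257), (54, 257), (60, 288), (66, 1051), (72, 0), (78, 0)]
layer 1 4701 [36.   4.8] [51.8 70.9] 90.0 x [ 1.6 70.6] y [-20.8  22.6]
 slope [-0.0000e+00  1.0000e-03  1.1777e+01]
```

```bash
cat >> st.py <<'E'
f=(z>16)&(z<58)&(abs(P[...,1])<28)&(abs(P[...,0])<8)
f[235:]=0
top=int(round(np.percentile(z[inr&(abs(P[...,1])<15)&(P[...,0]>20)&(P[...,0]<50)],50)/12))
f&=z>12*top+4
print('face x',np.percentile(P[f][:,0],[10,50,90]).round(2),'n',f.sum(),'top layer',top)
for k in range(1,top+1):
    m=inr&(abs(z-12*k)<2.5)&(P[...,0]>0)&(abs(P[...,1])<30); q=P[m]
    b=[np.percentile(q[abs(q[:,1]-y)<4][:,0],99.5).round(1) for y in (-14,-7,0,7,14)]
    c=[np.percentile(q[abs(q[:,0]-x)<4][:,1],p).round(1) for x in (20,40,60) for p in (0.5,99.5)]
    print('layer',k,'upper end x at y -14..14',b,'y range at x20,40,60',c)
E
python3 st.py|tail -3; python3 mv.py 507 -60 200 183.4; python3 - <<'E'
from h import *
s=snap('scene')
print('ok')
E
```

```text
slope [ 1.0000e-03 -1.0000e-03  1.1738e+01]
face x [0.41 0.66 0.89] n 1226 top layer 1
layer 1 upper end x at y -14..14 [np.float64(71.2), np.float64(71.2), np.float64(71.3), np.float64(71.3), np.float64(71.3)] y range at x20,40,60 [np.float64(-20.6), np.float64(22.2), np.float64(-20.5), np.float64(22.8), np.float64(-20.3), np.float64(22.7)]
t 8.3 pos [438.8 315.8 176.5] phi -104.36 j6 -2.35
(array([ 347.2, -159.2,  -23.2]), np.float64(1.2608))
ok
```

Scaled: 347 mm / 1000 = 0.347, -159 mm / 1000 = -0.159, 1.2 rad / 2.0944 = 0.573.

Emit:
jog_arm:
  plan:
    - {"tx": 0.347,"ty": -0.159,"tz": 0,"yaw": 0.573,"grip": 1}
    - {"tx": 0.347,"ty": -0.159,"tz": 0,"yaw": 0.573,"grip": 1}
    - {"tx": 0.347,"ty": -0.159,"tz": 0,"yaw": 0.573,"grip": 1}
    - {"tx": 0.347,"ty": -0.159,"tz": 0,"yaw": 0.573,"grip": 1}
    - {"tx": 0.347,"ty": -0.159,"tz": 0,"yaw": 0.573,"grip": 1}
    - {"tx": 0.347,"ty": -0.159,"tz": 0,"yaw": 0.573,"grip": 1}
    - {"tx": 0.347,"ty": -0.159,"tz": 0,"yaw": 0.573,"grip": 1}
    - {"tx": 0.347,"ty": -0.159,"tz": 0,"yaw": 0.573,"grip": 1}

```text
time: 9.15
ee_pos: [0.5072, -0.0624, 0.1769]
ee_rot: [-0.056, 0.998, 0.0, -0.001]
wrist_force: [-0.3, -0.3, 0.3]
gripper_width: 0.998
grip_force: 0.0
```

Scaled: 80 mm / 1000 = 0.08, 50 mm / 1000 = 0.05, 0.06 rad / 2.0944 = 0.0286.

Emit:
jog_arm:
  plan:
    - {"tx": 0,"ty": 0,"tz": 0,"yaw": 0.0286,"grip": 1}
    - {"tx": 0,"ty": 0,"tz": 0.05,"yaw": 0.0286,"grip": 1}
    - {"tx": 0,"ty": 0,"tz": 0.08,"yaw": 0.0286,"grip": 1}
    - {"tx": 0,"ty": 0,"tz": 0.08,"yaw": 0.0286,"grip": 1}
    - {"tx": 0,"ty": 0,"tz": 0.08,"yaw": 0.0286,"grip": 1}
    - {"tx": 0,"ty": 0,"tz": 0.08,"yaw": 0.0286,"grip": 1}
    - {"tx": 0,"ty": 0,"tz": 0.08,"yaw": 0.0286,"grip": 1}
    - {"tx": 0,"ty": 0,"tz": 0.08,"yaw": 0.0286,"grip": 1}

```text
time: 9.95
ee_pos: [0.5079, -0.0595, 0.0989]
ee_rot: [-0.03, 1.0, -0.0, 0.001]
wrist_force: [-0.3, -0.3, 0.2]
gripper_width: 1.003
grip_force: 0.0
```

```bash
python3 tiles.py; python3 mv.py 509 -60 8 183.4
```

```text
obj px (np.float64(108.0), np.float64(183.0)) xy [ 507.6 -168.6] mean [ 506.1 -168.7] size [44.8 70.1] long az -7.3 z 16.6 hsv max sat 143.0 [ 73. 129.  81.]
obj px (np.float64(256.0), np.float64(192.0)) xy [507.9 -59.8] mean [506.8 -59.9] size [69.2 43.5] long az 3.3 z 16.8 hsv max sat 148.0 [103. 102.  23.]
yellow 6447 [242.  91.] [435.8 -71.7] [  8.8 337.5] 1.35 [[427.3999938964844, 96.9000015258789], [435.29998779296875, -240.5], [444.20001220703125, -240.3000030517578], [436.20001220703125, 97.0999984741211]]
t 10.0 pos [507.8 -59.4  98.6] phi -176.54 j6 -1.84
(array([-1.1, -0.6, 90.6]), np.float64(0.001))
```

Scaled: 90.5 mm / 1000 = 0.0905, 84 mm / 1000 = 0.084.

Emit:
jog_arm:
  plan:
    - {"tx": 0,"ty": -0.0005,"tz": 0.048,"yaw": 0,"grip": 1}
    - {"tx": 0,"ty": -0.0005,"tz": 0.084,"yaw": 0,"grip": 1}
    - {"tx": 0,"ty": -0.0005,"tz": 0.0905,"yaw": 0,"grip": 1}
    - {"tx": 0,"ty": -0.0005,"tz": 0.0905,"yaw": 0,"grip": 0}
    - {"tx": 0,"ty": -0.0005,"tz": 0.0905,"yaw": 0,"grip": 0}
    - {"tx": 0,"ty": -0.0005,"tz": 0.0905,"yaw": 0,"grip": 0}
    - {"tx": 0,"ty": -0.0005,"tz": 0.0905,"yaw": 0,"grip": 0}
    - {"tx": 0,"ty": -0.0005,"tz": 0.0905,"yaw": 0,"grip": 0}

```text
time: 10.8
ee_pos: [0.5085, -0.0601, 0.0093]
ee_rot: [-0.03, 1.0, -0.0, 0.001]
wrist_force: [-1.8, 0.2, 11.4]
gripper_width: 0.491
grip_force: 60.0
```

Scaled: -180 mm / 1000 = -0.18, -150 mm / 1000 = -0.15.

Emit:
jog_arm:
  plan:
    - {"tx": 0,"ty": 0,"tz": 0,"yaw": 0,"grip": 0}
    - {"tx": 0,"ty": 0,"tz": -0.02,"yaw": 0,"grip": 0}
    - {"tx": 0,"ty": 0,"tz": -0.05,"yaw": 0,"grip": 0}
    - {"tx": 0,"ty": 0,"tz": -0.1,"yaw": 0,"grip": 0}
    - {"tx": 0,"ty": 0,"tz": -0.15,"yaw": 0,"grip": 0}
    - {"tx": 0,"ty": 0,"tz": -0.18,"yaw": 0,"grip": 0}
    - {"tx": 0,"ty": 0,"tz": -0.18,"yaw": 0,"grip": 0}
    - {"tx": 0,"ty": 0,"tz": -0.18,"yaw": 0,"grip": 0}

```text
time: 11.6
ee_pos: [0.5075, -0.0599, 0.1884]
ee_rot: [-0.03, 1.0, -0.0, 0.001]
wrist_force: [0.4, 0.7, -0.0]
gripper_width: 0.488
grip_force: 61.7
```

Scaled: 375.5 mm / 1000 = 0.3755, 46.5 mm / 1000 = 0.0465, -1.2 rad / 2.0944 = -0.573.

Emit:
jog_arm:
  plan:
    - {"tx": 0.0465,"ty": 0.3755,"tz": 0,"yaw": -0.573,"grip": 0}
    - {"tx": 0.0465,"ty": 0.3755,"tz": 0,"yaw": -0.573,"grip": 0}
    - {"tx": 0.0465,"ty": 0.3755,"tz": 0,"yaw": -0.573,"grip": 0}
    - {"tx": 0.0465,"ty": 0.3755,"tz": 0,"yaw": -0.573,"grip": 0}
    - {"tx": 0.0465,"ty": 0.3755,"tz": 0,"yaw": -0.573,"grip": 0}
    - {"tx": 0.0465,"ty": 0.3755,"tz": 0,"yaw": -0.573,"grip": 0}
    - {"tx": 0.0465,"ty": 0.3755,"tz": 0,"yaw": -0.573,"grip": 0}
    - {"tx": 0.0465,"ty": 0.3755,"tz": 0,"yaw": -0.573,"grip": 0}

```text
time: 12.4
ee_pos: [0.4367, 0.3148, 0.186]
ee_rot: [-0.593, 0.806, 0.0, -0.001]
wrist_force: [0.4, -0.9, -0.7]
gripper_width: 0.491
grip_force: 61.7
```

```bash
cat > grip.py <<'E'
# tile in the hand: centre and angle in tool frame, from wrist depth
from h import *
from scipy.spatial.transform import Rotation as Ro
for i in range(3): s=snap('wrist')
o=bot.get_obs(); R=Ro.from_quat(o['ee_rot']).as_matrix()
P=(cloud(s)-np.array(o['ee_pos']))@R*1000
m=(P[...,2]<-4)&(P[...,2]>-22)&(abs(P[...,0])<55)&(abs(P[...,1])<21)
q=P[m]
print('width',round(o['gripper_width'],3),'F',round(o['grip_force'],1),np.round(o['wrist_force'],1))
if len(q)>200:
    print('tile x',np.percentile(q[:,0],[1,99]).round(1),'y',np.percentile(q[:,1],[1,99]).round(1),'top z',np.median(q[:,2]).round(1),'plane',np.linalg.lstsq(np.c_[q[:,:2],np.ones(len(q))],q[:,2],rcond=None)[0].round(3))
E
python3 grip.py; python3 mv.py 438.5 312 89.5 255.7
```

```text
width 0.489 F 61.7 [ 0.9 -0.2  0.3]
tile x [-36.8  31.6] y [-19.6  20.6] top z -7.4 plane [ 0.     0.023 -7.607]
t 12.55 pos [437.3 313.  185.9] phi -107.65 j6 -2.3
(array([ 0.4, -1.6, 96.4]), np.float64(-0.0585))
```

Scaled: 91.5 mm / 1000 = 0.0915, 90 mm / 1000 = 0.09, -0.0585 rad / 2.0944 = -0.0279.

Emit:
jog_arm:
  plan:
    - {"tx": 0.002,"ty": -0.0015,"tz": 0.045,"yaw": -0.0279,"grip": 0}
    - {"tx": 0.002,"ty": -0.0015,"tz": 0.08,"yaw": -0.0279,"grip": 0}
    - {"tx": 0.002,"ty": -0.0015,"tz": 0.09,"yaw": -0.0279,"grip": 0}
    - {"tx": 0.002,"ty": -0.0015,"tz": 0.0915,"yaw": -0.0279,"grip": 0}
    - {"tx": 0.002,"ty": -0.0015,"tz": 0.0915,"yaw": -0.0279,"grip": 0}
    - {"tx": 0.002,"ty": -0.0015,"tz": 0.0915,"yaw": -0.0279,"grip": 0}
    - {"tx": 0.002,"ty": -0.0015,"tz": 0.0915,"yaw": -0.0279,"grip": 0}
    - {"tx": 0.002,"ty": -0.0015,"tz": 0.0915,"yaw": -0.0279,"grip": 0}

```text
time: 13.35
ee_pos: [0.4396, 0.31, 0.0966]
ee_rot: [-0.613, 0.79, -0.0, 0.001]
wrist_force: [-0.4, 0.9, -0.3]
gripper_width: 0.486
grip_force: 61.7
```

Scaled: -90 mm / 1000 = -0.09, -80 mm / 1000 = -0.08.

Emit:
jog_arm:
  plan:
    - {"tx": 0,"ty": 0,"tz": 0,"yaw": 0,"grip": 1}
    - {"tx": 0,"ty": 0,"tz": 0,"yaw": 0,"grip": 1}
    - {"tx": 0,"ty": 0,"tz": 0,"yaw": 0,"grip": 1}
    - {"tx": 0,"ty": 0,"tz": 0,"yaw": 0,"grip": 1}
    - {"tx": 0,"ty": 0,"tz": -0.04,"yaw": 0,"grip": 1}
    - {"tx": 0,"ty": 0,"tz": -0.08,"yaw": 0,"grip": 1}
    - {"tx": 0,"ty": 0,"tz": -0.09,"yaw": 0,"grip": 1}
    - {"tx": 0,"ty": 0,"tz": -0.09,"yaw": 0,"grip": 1}

```text
time: 14.15
ee_pos: [0.4398, 0.3101, 0.1872]
ee_rot: [-0.613, 0.79, -0.0, 0.001]
wrist_force: [-0.8, -0.2, -0.4]
gripper_width: 1.0
grip_force: 0.0
```

```bash
python3 st.py w7.png; python3 mv.py 507.5 -169 180 172.7
```

```text
z hist [(0, 2617), (6, 49), (12, 78), (18, 108), (24, 5007), (30, 175), (36, 174), (42, 187), (48, 197), (54, 215), (60, 255), (66, 940), (72, 0), (78, 0)]
layer 2 4842 [37.3 -0.4] [70.4 43.8] 0.4 x [ 2.9 72.2] y [-22.2  20.9]
 slope [2.0000e-03 1.0000e-03 2.3726e+01]
face x [0.46 0.67 0.88] n 796 top layer 2
t 14.25 pos [438.8 309.5 184.7] phi -104.44 j6 -2.36
(array([ 446.2, -185.9,    4.9]), np.float64(1.4461))Traceback (most recent call last):
  File "st.py", line 25, in <module>
    b=[np.percentile(q[abs(q[:,1]-y)<4][:,0],99.5).round(1) for y in (-14,-7,0,7,14)]
       ~~~~~~~~~~~~~^^^^^^^^^^^^^^^^^^^^^^^^^^^^^^
    return _quantile_unchecked(
        a, q, axis, out, overwrite_input, method, keepdims, weights)
    return _ureduce(a,
                    func=_quantile_ureduce_func,
    ...<5 lines>...
                    overwrite_input=overwrite_input,
                    method=method)
    r = func(a, **kwargs)
    result = _quantile(arr,
                       quantiles=q,
    ...<2 lines>...
                       out=out,
                       weights=wgt)
    slices_having_nans = np.isnan(arr[-1, ...])
                                  ~~~^^^^^^^^^
IndexError: index -1 is out of bounds for axis 0 with size 0
```

Scaled: 335 mm / 1000 = 0.335, -139.5 mm / 1000 = -0.1395, 1.1 rad / 2.0944 = 0.5252.

Emit:
jog_arm:
  plan:
    - {"tx": 0.335,"ty": -0.1395,"tz": 0,"yaw": 0.5252,"grip": 1}
    - {"tx": 0.335,"ty": -0.1395,"tz": 0,"yaw": 0.5252,"grip": 1}
    - {"tx": 0.335,"ty": -0.1395,"tz": 0,"yaw": 0.5252,"grip": 1}
    - {"tx": 0.335,"ty": -0.1395,"tz": 0,"yaw": 0.5252,"grip": 1}
    - {"tx": 0.335,"ty": -0.1395,"tz": 0,"yaw": 0.5252,"grip": 1}
    - {"tx": 0.335,"ty": -0.1395,"tz": 0,"yaw": 0.5252,"grip": 1}
    - {"tx": 0.335,"ty": -0.1395,"tz": 0,"yaw": 0.5252,"grip": 1}
    - {"tx": 0.335,"ty": -0.1395,"tz": 0,"yaw": 0.5252,"grip": 1}

```text
time: 15.05
ee_pos: [0.4903, -0.0532, 0.1842]
ee_rot: [-0.105, 0.994, 0.0, -0.001]
wrist_force: [0.2, 0.4, 0.1]
gripper_width: 1.001
grip_force: 0.0
```

Scaled: -120 mm / 1000 = -0.12, 90 mm / 1000 = 0.09, 0.346 rad / 2.0944 = 0.1652.

Emit:
jog_arm:
  plan:
    - {"tx": 0.009,"ty": -0.12,"tz": 0,"yaw": 0.1652,"grip": 1}
    - {"tx": 0.009,"ty": -0.12,"tz": 0,"yaw": 0.1652,"grip": 1}
    - {"tx": 0.009,"ty": -0.12,"tz": 0.02,"yaw": 0.1652,"grip": 1}
    - {"tx": 0.009,"ty": -0.12,"tz": 0.06,"yaw": 0.1652,"grip": 1}
    - {"tx": 0.009,"ty": -0.12,"tz": 0.09,"yaw": 0.1652,"grip": 1}
    - {"tx": 0.009,"ty": -0.12,"tz": 0.09,"yaw": 0.1652,"grip": 1}
    - {"tx": 0.009,"ty": -0.12,"tz": 0.09,"yaw": 0.1652,"grip": 1}
    - {"tx": 0.009,"ty": -0.12,"tz": 0.09,"yaw": 0.1652,"grip": 1}

```text
time: 15.85
ee_pos: [0.5087, -0.1685, 0.097]
ee_rot: [0.063, 0.998, -0.0, 0.001]
wrist_force: [0.2, -0.9, -0.9]
gripper_width: 0.999
grip_force: 0.0
```

```bash
sed -i 's/for k in range(1,top+1):/for k in [top]:/' st.py; python3 tiles.py; python3 mv.py 507.5 -169 8 172.7
```

```text
obj px (np.float64(265.0), np.float64(112.0)) xy [ 450.1 -156.3] mean [ 450.1 -156. ] size [  1.  104.1] long az -89.0 z 19.8 hsv max sat 32.0 [98. 14. 34.]
obj px (np.float64(254.0), np.float64(200.0)) xy [ 515.3 -171.6] mean [ 512.1 -171.3] size [64.3 43.5] long az 5.1 z 16.8 hsv max sat 143.0 [59. 39. 98.]
yellow 5029 [304. 144.] [ 477.1 -136.7] [  9.1 303.2] 1.07 [[469.70001220703125, 14.800000190734863], [475.3999938964844, -288.3999938964844], [484.3999938964844, -288.20001220703125], [478.79998779296875, 15.0]]
t 15.9 pos [ 508.8 -168.6   97.2] phi 172.74 j6 -1.85
(array([ 1.4, -0.5, 89.2]), np.float64(0.0006))
```

```bash
python3 - <<'E'
from h import *
s=snap('wrist'); t=snap('scene')
a=s['pixels']; b=t['pixels'][115:275,140:340]; b=cv2.resize(b,(480,384))
im=np.hstack([a,b]); im=cv2.resize(im,None,fx=.8,fy=.8); cv2.imwrite('pics/w8.png',im[...,::-1]); print(im.shape)
E
```

```text
(307, 794, 3)
```

View pics/w8.png

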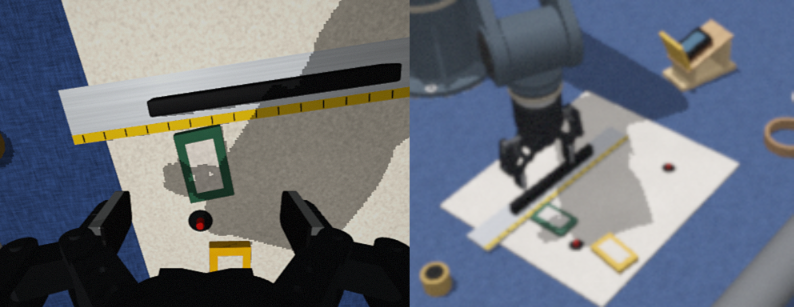

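The ruler was knocked outward and along −y: its end is at (75,140) and overhangs the card. The green tile now stands at (204,163) beside the yellow edge, slightly turned. I'll re-measure it.

```bash
cat > one.py <<'E'
from h import *
import sys
u0,v0,u1,v1=map(int,sys.argv[1:5])
s=snap('wrist'); P=cloud(s)*1000
m=np.zeros((384,512),bool); m[v0:v1,u0:u1]=1; m&=(P[...,2]>13)&(P[...,2]<24)
n,l,st,c=cv2.connectedComponentsWithStats(m.astype(np.uint8)); i=1+np.argmax(st[1:,4])
v,u=np.where(l==i); W=np.array([ray(s,a,b,.018)[:2]*1000 for a,b in zip(u,v)],np.float32); r=cv2.minAreaRect(W)
print(st[i].tolist(),np.round(r[0],1),np.round(r[1],1),round(r[2],1),cv2.boxPoints(r).round().tolist())
E
python3 one.py 195 150 310 270; python3 mv.py
```

```text
[216, 157, 77, 98, 5192] [ 518.1 -171.4] [70.  43.5] 5.1 [[481.0, -153.0], [485.0, -196.0], [555.0, -190.0], [551.0, -147.0]]
t 16.05 pos [ 508.5 -168.6   96.9] phi 172.72 j6 -1.85
```

```bash
python3 mv.py 518 -171.4 8 185.1; python3 -c "
import numpy as np
d=np.array([438.5-518,307+171.4]);p=np.radians(185.1);x=np.array([np.cos(p),np.sin(p)]);y=np.array([x[1],-x[0]]);print(d@x,d@y)
y1=np.radians(-1.1);a=.3*np.array([d@x,d@y]);c,s=np.cos(y1),np.sin(y1);print('second 30%',c*a[0]+s*a[1],-s*a[0]+c*a[1])"
```

```text
t 16.05 pos [ 508.5 -168.6   96.9] phi 172.72 j6 -1.85
(array([-9.6, -1.5, 88.9]), np.float64(-0.216))
36.658233079250714 483.57314229339426
second 30% 8.210432959811367 145.25633098289535
```

Scaled: 88.5 mm / 1000 = 0.0885, -1.5 mm / 1000 = -0.0015, -0.216 rad / 2.0944 = -0.1031.

Emit:
jog_arm:
  plan:
    - {"tx": -0.0095,"ty": -0.0015,"tz": 0.02,"yaw": -0.0716,"grip": 1}
    - {"tx": -0.0095,"ty": -0.0015,"tz": 0.04,"yaw": -0.1031,"grip": 1}
    - {"tx": -0.0095,"ty": -0.0015,"tz": 0.075,"yaw": -0.1031,"grip": 1}
    - {"tx": -0.0095,"ty": -0.0015,"tz": 0.0885,"yaw": -0.1031,"grip": 1}
    - {"tx": -0.0095,"ty": -0.0015,"tz": 0.0885,"yaw": -0.1031,"grip": 1}
    - {"tx": -0.0095,"ty": -0.0015,"tz": 0.0885,"yaw": -0.1031,"grip": 0}
    - {"tx": -0.0095,"ty": -0.0015,"tz": 0.0885,"yaw": -0.1031,"grip": 0}
    - {"tx": -0.0095,"ty": -0.0015,"tz": 0.0885,"yaw": -0.1031,"grip": 0}

```text
time: 16.85
ee_pos: [0.5179, -0.1715, 0.0085]
ee_rot: [-0.044, 0.999, -0.0, 0.001]
wrist_force: [-0.0, 0.5, 1.1]
gripper_width: 0.512
grip_force: 0.8
```

Scaled: -180 mm / 1000 = -0.18, -130 mm / 1000 = -0.13.

Emit:
jog_arm:
  plan:
    - {"tx": 0,"ty": 0,"tz": 0,"yaw": 0,"grip": 0}
    - {"tx": 0,"ty": 0,"tz": 0,"yaw": 0,"grip": 0}
    - {"tx": 0,"ty": 0,"tz": -0.03,"yaw": 0,"grip": 0}
    - {"tx": 0,"ty": 0,"tz": -0.08,"yaw": 0,"grip": 0}
    - {"tx": 0,"ty": 0,"tz": -0.13,"yaw": 0,"grip": 0}
    - {"tx": 0,"ty": 0,"tz": -0.18,"yaw": 0,"grip": 0}
    - {"tx": 0,"ty": 0,"tz": -0.18,"yaw": 0,"grip": 0}
    - {"tx": 0,"ty": 0,"tz": -0.18,"yaw": 0,"grip": 0}

```text
time: 17.65
ee_pos: [0.5175, -0.1713, 0.1885]
ee_rot: [-0.044, 0.999, -0.001, 0.001]
wrist_force: [1.0, 0.1, -1.7]
gripper_width: 0.489
grip_force: 61.7
```

```bash
python3 grip.py; python3 tiles.py; python3 mv.py 437.5 307.7 188 255.7
```

```text
width 0.49 F 61.7 [-1.2  0.7 -0.8]
tile x [-35.3  33.4] y [-20.6  20.8] top z -8.2 plane [ 1.000e-03 -1.900e-02 -8.263e+00]
yellow 620 [ 27. 103.] [ 475.1 -398.2] [43.3 43.6] 25.29 [[446.29998779296875, -387.79998779296875], [464.8999938964844, -427.1000061035156], [504.0, -408.70001220703125], [485.3999938964844, -369.29998779296875]]
yellow 3145 [318. 131.] [ 475.9 -109.4] [  8.8 358.3] 0.91 [[468.6000061035156, 69.69999694824219], [474.29998779296875, -288.6000061035156], [483.1000061035156, -288.5], [477.3999938964844, 69.80000305175781]]
t 17.85 pos [ 516.5 -171.   185.8] phi -174.92 j6 -2.06
(array([ 36.4, 483.8,  -1.5]), np.float64(-1.2326))
```

Scaled: 338.5 mm / 1000 = 0.3385, 25.5 mm / 1000 = 0.0255, -1.1 rad / 2.0944 = -0.5252.

Emit:
jog_arm:
  plan:
    - {"tx": 0.0255,"ty": 0.3385,"tz": 0,"yaw": -0.5252,"grip": 0}
    - {"tx": 0.0255,"ty": 0.3385,"tz": 0,"yaw": -0.5252,"grip": 0}
    - {"tx": 0.0255,"ty": 0.3385,"tz": 0,"yaw": -0.5252,"grip": 0}
    - {"tx": 0.0255,"ty": 0.3385,"tz": 0,"yaw": -0.5252,"grip": 0}
    - {"tx": 0.0255,"ty": 0.3385,"tz": 0,"yaw": -0.5252,"grip": 0}
    - {"tx": 0.0255,"ty": 0.3385,"tz": 0,"yaw": -0.5252,"grip": 0}
    - {"tx": 0.0255,"ty": 0.3385,"tz": 0,"yaw": -0.5252,"grip": 0}
    - {"tx": 0.0255,"ty": 0.3385,"tz": 0,"yaw": -0.5252,"grip": 0}

```text
time: 18.65
ee_pos: [0.4604, 0.1672, 0.1863]
ee_rot: [-0.564, 0.826, 0.001, -0.001]
wrist_force: [0.0, -0.6, -0.8]
gripper_width: 0.494
grip_force: 61.7
```

Scaled: 145 mm / 1000 = 0.145, 40 mm / 1000 = 0.04, -0.132 rad / 2.0944 = -0.063.

Emit:
jog_arm:
  plan:
    - {"tx": 0.008,"ty": 0.145,"tz": 0,"yaw": -0.063,"grip": 0}
    - {"tx": 0.008,"ty": 0.145,"tz": 0,"yaw": -0.063,"grip": 0}
    - {"tx": 0.008,"ty": 0.145,"tz": 0,"yaw": -0.063,"grip": 0}
    - {"tx": 0.008,"ty": 0.145,"tz": 0.02,"yaw": -0.063,"grip": 0}
    - {"tx": 0.008,"ty": 0.145,"tz": 0.04,"yaw": -0.063,"grip": 0}
    - {"tx": 0.008,"ty": 0.145,"tz": 0.04,"yaw": -0.063,"grip": 0}
    - {"tx": 0.008,"ty": 0.145,"tz": 0.04,"yaw": -0.063,"grip": 0}
    - {"tx": 0.008,"ty": 0.145,"tz": 0.04,"yaw": -0.063,"grip": 0}

```text
time: 19.45
ee_pos: [0.3248, 0.2103, 0.1478]
ee_rot: [-0.613, 0.79, -0.0, 0.0]
wrist_force: [-1.1, -0.7, -1.2]
gripper_width: 0.493
grip_force: 61.7
```

```bash
python3 grip.py; python3 mv.py 437.5 307.7 105.5 255.7
```

```text
width 0.497 F 61.7 [ 0.4  0.2 -0.8]
tile x [-36.2  32.5] y [-20.3  20.6] top z -8.0 plane [ 1.000e-03  1.800e-02 -8.151e+00]
t 19.6 pos [324.7 210.3 147.8] phi -104.35 j6 -2.44
(array([-122.3,  -85.1,   42.4]), np.float64(-0.0008))
```

Scaled: -122.5 mm / 1000 = -0.1225, -85 mm / 1000 = -0.085.

Emit:
jog_arm:
  plan:
    - {"tx": -0.1225,"ty": -0.085,"tz": -0.02,"yaw": 0,"grip": 0}
    - {"tx": -0.1225,"ty": -0.085,"tz": -0.02,"yaw": 0,"grip": 0}
    - {"tx": -0.1225,"ty": -0.085,"tz": -0.02,"yaw": 0,"grip": 0}
    - {"tx": -0.1225,"ty": -0.085,"tz": -0.02,"yaw": 0,"grip": 0}
    - {"tx": -0.1225,"ty": -0.085,"tz": 0,"yaw": 0,"grip": 0}
    - {"tx": -0.1225,"ty": -0.085,"tz": 0.02,"yaw": 0,"grip": 0}
    - {"tx": -0.1225,"ty": -0.085,"tz": 0.02,"yaw": 0,"grip": 0}
    - {"tx": -0.1225,"ty": -0.085,"tz": 0.02,"yaw": 0,"grip": 0}

```text
time: 20.4
ee_pos: [0.437, 0.3078, 0.1278]
ee_rot: [-0.613, 0.79, 0.0, -0.0]
wrist_force: [-0.2, 0.3, -0.0]
gripper_width: 0.494
grip_force: 61.7
```

```bash
python3 grip.py; python3 mv.py 437.5 307.7 105.5 255.7
```

```text
width 0.491 F 61.7 [-0.3  0.2 -1.5]
tile x [-35.9  32.6] y [-20.3  20.6] top z -8.0 plane [ 2.000e-03  1.800e-02 -8.103e+00]
t 20.55 pos [437.4 308.2 128.4] phi -104.33 j6 -2.36
(array([ 0.5, -0.2, 22.9]), np.float64(-0.0006))
```

Scaled: 23 mm / 1000 = 0.023, 22.5 mm / 1000 = 0.0225.

Emit:
jog_arm:
  plan:
    - {"tx": 0.001,"ty": 0,"tz": 0.018,"yaw": 0,"grip": 0}
    - {"tx": 0.001,"ty": 0,"tz": 0.0225,"yaw": 0,"grip": 0}
    - {"tx": 0.001,"ty": 0,"tz": 0.023,"yaw": 0,"grip": 0}
    - {"tx": 0.001,"ty": 0,"tz": 0.023,"yaw": 0,"grip": 0}
    - {"tx": 0.001,"ty": 0,"tz": 0.023,"yaw": 0,"grip": 0}
    - {"tx": 0.001,"ty": 0,"tz": 0.023,"yaw": 0,"grip": 0}
    - {"tx": 0.001,"ty": 0,"tz": 0.023,"yaw": 0,"grip": 1}
    - {"tx": 0.001,"ty": 0,"tz": 0.023,"yaw": 0,"grip": 1}

```text
time: 21.35
ee_pos: [0.4368, 0.307, 0.1045]
ee_rot: [-0.613, 0.79, -0.0, 0.0]
wrist_force: [0.2, -0.1, -0.8]
gripper_width: 0.813
grip_force: 0.0
```

Scaled: -80 mm / 1000 = -0.08, -40 mm / 1000 = -0.04.

Emit:
jog_arm:
  plan:
    - {"tx": 0,"ty": 0,"tz": 0,"yaw": 0,"grip": 1}
    - {"tx": 0,"ty": 0,"tz": 0,"yaw": 0,"grip": 1}
    - {"tx": 0,"ty": 0,"tz": -0.04,"yaw": 0,"grip": 1}
    - {"tx": 0,"ty": 0,"tz": -0.08,"yaw": 0,"grip": 1}
    - {"tx": 0,"ty": 0,"tz": -0.08,"yaw": 0,"grip": 1}
    - {"tx": 0,"ty": 0,"tz": -0.08,"yaw": 0,"grip": 1}
    - {"tx": 0,"ty": 0,"tz": -0.08,"yaw": 0,"grip": 1}
    - {"tx": 0,"ty": 0,"tz": -0.08,"yaw": 0,"grip": 1}

```text
time: 22.15
ee_pos: [0.4363, 0.3067, 0.1831]
ee_rot: [-0.613, 0.79, 0.0, -0.001]
wrist_force: [1.0, 0.5, -0.3]
gripper_width: 1.003
grip_force: 0.0
```

```bash
python3 st.py w9.png; python3 mv.py 560 -60 250 180; python3 mv.py 643 -160 200 175
```

```text
z hist [(0, 1843), (6, 37), (12, 34), (18, 42), (24, 239), (30, 152), (36, 5441), (42, 168), (48, 205), (54, 225), (60, 220), (66, 947), (72, 0), (78, 0)]
layer 3 5344 [36.6  3. ] [47.5 72.5] 89.5 x [ 0.8 72.5] y [-20.2  23. ]
 slope [0.000e+00 1.000e-03 3.581e+01]
face x [0.44 0.68 0.89] n 471 top layer 3
layer 3 upper end x at y -14..14 [np.float64(72.6), np.float64(72.6), np.float64(72.6), np.float64(72.6), np.float64(72.6)] y range at x20,40,60 [np.float64(-19.9), np.float64(22.7), np.float64(-20.5), np.float64(23.2), np.float64(-20.3), np.float64(23.2)]
t 22.25 pos [436.4 306.8 183.4] phi -104.33 j6 -2.37
(array([ 324.9, -210.4,  -66.5]), np.float64(1.3207))
t 22.25 pos [436.4 306.8 183.4] phi -104.33 j6 -2.37
(array([ 401.2, -315.6,  -16.5]), np.float64(1.408))
```

Scaled: 240.5 mm / 1000 = 0.2405, -189.5 mm / 1000 = -0.1895, 0.9 rad / 2.0944 = 0.4297.

Emit:
jog_arm:
  plan:
    - {"tx": 0.2405,"ty": -0.1895,"tz": 0,"yaw": 0.4297,"grip": 1}
    - {"tx": 0.2405,"ty": -0.1895,"tz": 0,"yaw": 0.4297,"grip": 1}
    - {"tx": 0.2405,"ty": -0.1895,"tz": 0,"yaw": 0.4297,"grip": 1}
    - {"tx": 0.2405,"ty": -0.1895,"tz": 0,"yaw": 0.4297,"grip": 1}
    - {"tx": 0.2405,"ty": -0.1895,"tz": 0,"yaw": 0.4297,"grip": 1}
    - {"tx": 0.2405,"ty": -0.1895,"tz": 0,"yaw": 0.4297,"grip": 1}
    - {"tx": 0.2405,"ty": -0.1895,"tz": 0,"yaw": 0.4297,"grip": 1}
    - {"tx": 0.2405,"ty": -0.1895,"tz": 0,"yaw": 0.4297,"grip": 1}

```text
time: 23.05
ee_pos: [0.5609, 0.026, 0.1836]
ee_rot: [-0.208, 0.978, 0.0, -0.001]
wrist_force: [0.5, 0.6, 0.6]
gripper_width: 1.0
grip_force: 0.0
```

Scaled: -204 mm / 1000 = -0.204, 73 mm / 1000 = 0.073, 0.508 rad / 2.0944 = 0.2426.

Emit:
jog_arm:
  plan:
    - {"tx": 0.001,"ty": -0.204,"tz": 0,"yaw": 0.2426,"grip": 1}
    - {"tx": 0.001,"ty": -0.204,"tz": 0,"yaw": 0.2426,"grip": 1}
    - {"tx": 0.001,"ty": -0.204,"tz": 0,"yaw": 0.2426,"grip": 1}
    - {"tx": 0.001,"ty": -0.204,"tz": 0.04,"yaw": 0.2426,"grip": 1}
    - {"tx": 0.001,"ty": -0.204,"tz": 0.073,"yaw": 0.2426,"grip": 1}
    - {"tx": 0.001,"ty": -0.204,"tz": 0.073,"yaw": 0.2426,"grip": 1}
    - {"tx": 0.001,"ty": -0.204,"tz": 0.073,"yaw": 0.2426,"grip": 1}
    - {"tx": 0.001,"ty": -0.204,"tz": 0.073,"yaw": 0.2426,"grip": 1}

```text
time: 23.85
ee_pos: [0.6441, -0.158, 0.1136]
ee_rot: [0.043, 0.999, -0.0, 0.001]
wrist_force: [-0.7, -0.1, 0.9]
gripper_width: 0.999
grip_force: 0.0
```

```bash
python3 tiles.py; python3 one.py 170 130 330 270; python3 mv.py 643 -160 8 175
```

```text
obj px (np.float64(254.0), np.float64(188.0)) xy [ 645.5 -160.1] mean [ 644.2 -160.2] size [43.4 69.9] long az -6.4 z 16.7 hsv max sat 247.0 [ 22. 220. 228.]
red 101 [215.  111.8] [ 583.5 -184.2   14. ]
yellow 2475 [255. 185.] [ 646.9 -160. ] [43.8 71.2] 84.07 [[609.2000122070312, -178.10000610351562], [680.0, -185.39999389648438], [684.5, -141.89999389648438], [613.7000122070312, -134.5]]
[227, 146, 58, 86, 4704] [ 645.5 -160.3] [43.6 69.9] 84.1 [[608.0, -178.0], [678.0, -186.0], [682.0, -142.0], [613.0, -135.0]]
t 23.95 pos [ 644.1 -158.4  113.7] phi 175.11 j6 -1.8
(array([  1.3,  -1.6, 105.7]), np.float64(0.0019))
```

Scaled: 105.5 mm / 1000 = 0.1055, -1.5 mm / 1000 = -0.0015, 0.02 rad / 2.0944 = 0.0095.

Emit:
jog_arm:
  plan:
    - {"tx": -0.0015,"ty": -0.002,"tz": 0.045,"yaw": 0.0095,"grip": 1}
    - {"tx": -0.0015,"ty": -0.002,"tz": 0.09,"yaw": 0.0095,"grip": 1}
    - {"tx": -0.0015,"ty": -0.002,"tz": 0.1055,"yaw": 0.0095,"grip": 1}
    - {"tx": -0.0015,"ty": -0.002,"tz": 0.1055,"yaw": 0.0095,"grip": 1}
    - {"tx": -0.0015,"ty": -0.002,"tz": 0.1055,"yaw": 0.0095,"grip": 0}
    - {"tx": -0.0015,"ty": -0.002,"tz": 0.1055,"yaw": 0.0095,"grip": 0}
    - {"tx": -0.0015,"ty": -0.002,"tz": 0.1055,"yaw": 0.0095,"grip": 0}
    - {"tx": -0.0015,"ty": -0.002,"tz": 0.1055,"yaw": 0.0095,"grip": 0}

```text
time: 24.75
ee_pos: [0.6457, -0.162, 0.0081]
ee_rot: [0.054, 0.999, -0.0, 0.002]
wrist_force: [-1.5, 0.7, 8.6]
gripper_width: 0.496
grip_force: 61.1
```

Scaled: -180 mm / 1000 = -0.18, -130 mm / 1000 = -0.13.

Emit:
jog_arm:
  plan:
    - {"tx": 0,"ty": 0,"tz": 0,"yaw": 0,"grip": 0}
    - {"tx": 0,"ty": 0,"tz": 0,"yaw": 0,"grip": 0}
    - {"tx": 0,"ty": 0,"tz": -0.03,"yaw": 0,"grip": 0}
    - {"tx": 0,"ty": 0,"tz": -0.08,"yaw": 0,"grip": 0}
    - {"tx": 0,"ty": 0,"tz": -0.13,"yaw": 0,"grip": 0}
    - {"tx": 0,"ty": 0,"tz": -0.18,"yaw": 0,"grip": 0}
    - {"tx": 0,"ty": 0,"tz": -0.18,"yaw": 0,"grip": 0}
    - {"tx": 0,"ty": 0,"tz": -0.18,"yaw": 0,"grip": 0}

```text
time: 25.55
ee_pos: [0.6449, -0.1618, 0.1876]
ee_rot: [0.054, 0.999, -0.0, 0.001]
wrist_force: [-0.2, -0.2, -1.4]
gripper_width: 0.494
grip_force: 61.4
```

Scaled: 241 mm / 1000 = 0.241, 141.5 mm / 1000 = 0.1415, -0.9 rad / 2.0944 = -0.4297.

Emit:
jog_arm:
  plan:
    - {"tx": 0.1415,"ty": 0.241,"tz": 0,"yaw": -0.4297,"grip": 0}
    - {"tx": 0.1415,"ty": 0.241,"tz": 0,"yaw": -0.4297,"grip": 0}
    - {"tx": 0.1415,"ty": 0.241,"tz": 0,"yaw": -0.4297,"grip": 0}
    - {"tx": 0.1415,"ty": 0.241,"tz": 0,"yaw": -0.4297,"grip": 0}
    - {"tx": 0.1415,"ty": 0.241,"tz": 0,"yaw": -0.4297,"grip": 0}
    - {"tx": 0.1415,"ty": 0.241,"tz": 0,"yaw": -0.4297,"grip": 0}
    - {"tx": 0.1415,"ty": 0.241,"tz": 0,"yaw": -0.4297,"grip": 0}
    - {"tx": 0.1415,"ty": 0.241,"tz": 0,"yaw": -0.4297,"grip": 0}

```text
time: 26.35
ee_pos: [0.5292, 0.0933, 0.185]
ee_rot: [-0.386, 0.923, 0.0, -0.001]
wrist_force: [0.4, -0.5, -0.6]
gripper_width: 0.492
grip_force: 61.4
```

```bash
python3 grip.py; python3 mv.py 436 303.5 185 255.7
```

```text
width 0.493 F 61.4 [-0.3  0.8 -0. ]
tile x [-34.8  33.9] y [-20.4  20.6] top z -8.6 plane [ 1.000e-03  1.500e-02 -8.662e+00]
t 26.5 pos [529.9  92.1 185.3] phi -134.72 j6 -2.28
(array([-84.1, 215.4,   0.3]), np.float64(-0.531))
```

Scaled: 215.5 mm / 1000 = 0.2155, -84 mm / 1000 = -0.084, -0.531 rad / 2.0944 = -0.2535.

Emit:
jog_arm:
  plan:
    - {"tx": -0.084,"ty": 0.2155,"tz": 0,"yaw": -0.2535,"grip": 0}
    - {"tx": -0.084,"ty": 0.2155,"tz": 0,"yaw": -0.2535,"grip": 0}
    - {"tx": -0.084,"ty": 0.2155,"tz": 0,"yaw": -0.2535,"grip": 0}
    - {"tx": -0.084,"ty": 0.2155,"tz": 0,"yaw": -0.2535,"grip": 0}
    - {"tx": -0.084,"ty": 0.2155,"tz": 0,"yaw": -0.2535,"grip": 0}
    - {"tx": -0.084,"ty": 0.2155,"tz": 0.03,"yaw": -0.2535,"grip": 0}
    - {"tx": -0.084,"ty": 0.2155,"tz": 0.045,"yaw": -0.2535,"grip": 0}
    - {"tx": -0.084,"ty": 0.2155,"tz": 0.045,"yaw": -0.2535,"grip": 0}

```text
time: 27.3
ee_pos: [0.4346, 0.3032, 0.1387]
ee_rot: [-0.614, 0.789, 0.0, -0.002]
wrist_force: [0.1, 0.0, 0.2]
gripper_width: 0.487
grip_force: 61.4
```

```bash
python3 grip.py; python3 mv.py 436 303.5 116.5 255.7
```

```text
width 0.492 F 61.4 [ 0.2  0.2 -0.4]
tile x [-35.   33.6] y [-20.2  20.6] top z -8.3 plane [ 1.000e-03  1.700e-02 -8.359e+00]
t 27.45 pos [436.  303.9 141.5] phi -104.24 j6 -2.37
(array([ 0.4, -0.1, 25. ]), np.float64(0.001))
```

Scaled: 25 mm / 1000 = 0.025, 24.5 mm / 1000 = 0.0245.

Emit:
jog_arm:
  plan:
    - {"tx": 0.001,"ty": 0,"tz": 0.02,"yaw": 0,"grip": 0}
    - {"tx": 0.001,"ty": 0,"tz": 0.0245,"yaw": 0,"grip": 0}
    - {"tx": 0.001,"ty": 0,"tz": 0.025,"yaw": 0,"grip": 0}
    - {"tx": 0.001,"ty": 0,"tz": 0.025,"yaw": 0,"grip": 0}
    - {"tx": 0.001,"ty": 0,"tz": 0.025,"yaw": 0,"grip": 0}
    - {"tx": 0.001,"ty": 0,"tz": 0.025,"yaw": 0,"grip": 0}
    - {"tx": 0.001,"ty": 0,"tz": 0.025,"yaw": 0,"grip": 1}
    - {"tx": 0.001,"ty": 0,"tz": 0.025,"yaw": 0,"grip": 1}

```text
time: 28.25
ee_pos: [0.435, 0.3033, 0.116]
ee_rot: [-0.615, 0.789, -0.0, 0.0]
wrist_force: [-0.0, 0.2, 0.6]
gripper_width: 0.815
grip_force: 0.0
```

Scaled: -70 mm / 1000 = -0.07, -40 mm / 1000 = -0.04.

Emit:
jog_arm:
  plan:
    - {"tx": 0,"ty": 0,"tz": 0,"yaw": 0,"grip": 1}
    - {"tx": 0,"ty": 0,"tz": 0,"yaw": 0,"grip": 1}
    - {"tx": 0,"ty": 0,"tz": -0.04,"yaw": 0,"grip": 1}
    - {"tx": 0,"ty": 0,"tz": -0.07,"yaw": 0,"grip": 1}
    - {"tx": 0,"ty": 0,"tz": -0.07,"yaw": 0,"grip": 1}
    - {"tx": 0,"ty": 0,"tz": -0.07,"yaw": 0,"grip": 1}
    - {"tx": 0,"ty": 0,"tz": -0.07,"yaw": 0,"grip": 1}
    - {"tx": 0,"ty": 0,"tz": -0.07,"yaw": 0,"grip": 1}

```text
time: 29.05
ee_pos: [0.4344, 0.303, 0.1847]
ee_rot: [-0.615, 0.789, 0.0, -0.001]
wrist_force: [-0.4, 0.8, -0.6]
gripper_width: 0.998
grip_force: 0.0
```

```bash
cat >> st.py <<'E'
col=(abs(P[...,1]-1)<1.0)&(P[...,0]<90)&(P[...,0]>-10); col[235:]=0
vs,us=np.where(col); mid=int(np.median(us))
print('profile',[(P[v,mid,0].round(1),P[v,mid,2].round(1)) for v in range(int(vs.min()),int(vs.max()),2) if P[v,mid,0]<10 or P[v,mid,0]>66])
E
python3 st.py w10.png; python3 mv.py
```

```text
z hist [(0, 1539), (6, 33), (12, 27), (18, 39), (24, 48), (30, 49), (36, 47), (42, 126), (48, 5730), (54, 191), (60, 206), (66, 930), (72, 0), (78, 0)]
layer 4 5552 [34.7 -1.5] [68.5 51.7] 0.3 x [ 2.6 68.8] y [-19.5  23.6]
 slope [1.0000e-03 1.0000e-03 4.7799e+01]
face x [0.49 0.67 0.85] n 156 top layer 4
layer 4 upper end x at y -14..14 [np.float64(68.9), np.float64(68.9), np.float64(68.8), np.float64(68.8), np.float64(68.8)] y range at x20,40,60 [np.float64(-19.8), np.float64(23.5), np.float64(-19.5), np.float64(24.1), np.float64(-19.3), np.float64(23.9)]
profile [(np.float64(-6.4), np.float64(65.9)), (np.float64(-5.1), np.float64(65.5)), (np.float64(-3.9), np.float64(65.1)), (np.float64(-2.1), np.float64(66.4)), (np.float64(-0.6), np.float64(66.9)), (np.float64(0.5), np.float64(65.7)), (np.float64(0.8), np.float64(61.5)), (np.float64(0.5), np.float64(54.4)), (np.float64(0.5), np.float64(48.4)), (np.float64(0.6), np.float64(42.3)), (np.float64(3.2), np.float64(46.9)), (np.float64(4.9), np.float64(47.8)), (np.float64(6.3), np.float64(47.5)), (np.float64(7.8), np.float64(47.8)), (np.float64(9.4), np.float64(48.0)), (np.float64(66.1), np.float64(46.5)), (np.float64(67.5), np.float64(46.8))]
t 29.15 pos [434.6 303.  185. ] phi -104.16 j6 -2.37
```

All four tiles are stacked, with a gap of about 2 mm at the upper layers' low ends. I'll nudge the stack with shut fingers from uphill.

Scaled: 93 mm / 1000 = 0.093, 80 mm / 1000 = 0.08.

Emit:
jog_arm:
  plan:
    - {"tx": -0.04,"ty": 0,"tz": 0,"yaw": 0,"grip": 0}
    - {"tx": -0.059,"ty": 0,"tz": 0,"yaw": 0,"grip": 0}
    - {"tx": -0.059,"ty": 0,"tz": 0,"yaw": 0,"grip": 0}
    - {"tx": -0.059,"ty": 0,"tz": 0,"yaw": 0,"grip": 0}
    - {"tx": -0.059,"ty": 0,"tz": 0.04,"yaw": 0,"grip": 0}
    - {"tx": -0.059,"ty": 0,"tz": 0.08,"yaw": 0,"grip": 0}
    - {"tx": -0.059,"ty": 0,"tz": 0.093,"yaw": 0,"grip": 0}
    - {"tx": -0.059,"ty": 0,"tz": 0.093,"yaw": 0,"grip": 0}

```text
time: 29.95
ee_pos: [0.4486, 0.3593, 0.0916]
ee_rot: [-0.614, 0.789, 0.0, -0.002]
wrist_force: [-0.1, -0.0, 0.8]
gripper_width: 0.003
grip_force: 0.0
```

Scaled: 7 mm / 1000 = 0.007, 6 mm / 1000 = 0.006.

Emit:
jog_arm:
  plan:
    - {"tx": 0.001,"ty": 0,"tz": 0,"yaw": 0,"grip": 0}
    - {"tx": 0.002,"ty": 0,"tz": 0,"yaw": 0,"grip": 0}
    - {"tx": 0.003,"ty": 0,"tz": 0,"yaw": 0,"grip": 0}
    - {"tx": 0.004,"ty": 0,"tz": 0,"yaw": 0,"grip": 0}
    - {"tx": 0.005,"ty": 0,"tz": 0,"yaw": 0,"grip": 0}
    - {"tx": 0.006,"ty": 0,"tz": 0,"yaw": 0,"grip": 0}
    - {"tx": 0.007,"ty": 0,"tz": 0,"yaw": 0,"grip": 0}
    - {"tx": 0.007,"ty": 0,"tz": 0,"yaw": 0,"grip": 0}

```text
time: 30.75
ee_pos: [0.4476, 0.3535, 0.0928]
ee_rot: [-0.615, 0.789, 0.0, -0.0]
wrist_force: [-0.2, -0.2, 0.3]
gripper_width: 0.003
grip_force: 0.0
```

```bash
python3 mv.py; python3 - <<'E'
from h import *
s=snap('side'); t=snap('wrist'); o=bot.get_obs(); print(np.round(o['wrist_force'],1))
p=np.array(o['ee_pos'])*1000-[431,283,0]; print('h',p[0]*.247+p[1]*.969,'w',-p[0]*.969+p[1]*.247)
b=cv2.resize(s['pixels'][110:180,170:250],None,fx=5,fy=5,interpolation=cv2.INTER_CUBIC)
im=np.hstack([b[:350],cv2.resize(t['pixels'],(400,300))[:300] if 0 else cv2.copyMakeBorder(cv2.resize(t['pixels'],(400,300)),0,50,0,0,0)])
cv2.imwrite('pics/push.png',im[...,::-1])
E
```

```text
t 30.75 pos [447.6 353.5  92.8] phi -104.16 j6 -2.31
[ 0.1 -0.4 -0.3]
h 72.54877622476869 w 1.3382844247526222
```

View pics/push.png

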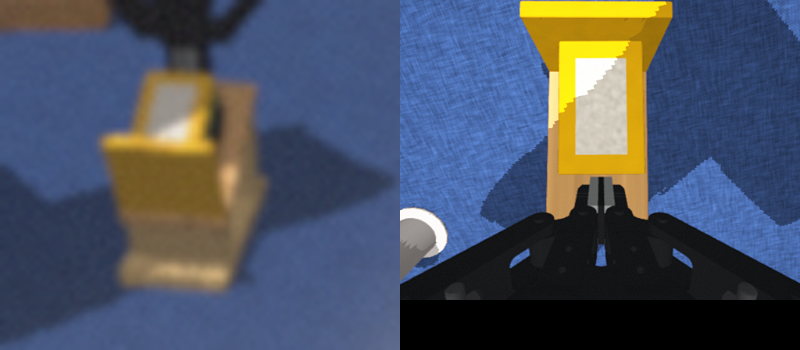

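The view shows the stack with yellow on top, square on the shelf; the shut fingertips at (600,182) are just behind the tiles' upper end at (600,173). I'll continue the push.

Scaled: 3 mm / 1000 = 0.003, 2.5 mm / 1000 = 0.0025.

Emit:
jog_arm:
  plan:
    - {"tx": 0.001,"ty": 0.001,"tz": 0,"yaw": 0,"grip": 0}
    - {"tx": 0.0015,"ty": 0.001,"tz": 0,"yaw": 0,"grip": 0}
    - {"tx": 0.002,"ty": 0.001,"tz": 0,"yaw": 0,"grip": 0}
    - {"tx": 0.0025,"ty": 0.001,"tz": 0,"yaw": 0,"grip": 0}
    - {"tx": 0.003,"ty": 0.001,"tz": 0,"yaw": 0,"grip": 0}
    - {"tx": 0.003,"ty": 0.001,"tz": 0,"yaw": 0,"grip": 0}
    - {"tx": 0.003,"ty": 0.001,"tz": 0,"yaw": 0,"grip": 0}
    - {"tx": 0.003,"ty": 0.001,"tz": 0,"yaw": 0,"grip": 0}

```text
time: 31.65
ee_pos: [0.4459, 0.351, 0.0928]
ee_rot: [-0.615, 0.789, 0.0, 0.0]
wrist_force: [0.2, 0.2, -0.4]
gripper_width: -0.003
grip_force: 0.0
```

```bash
python3 mv.py;python3 st.py|tail -3
```

```text
t 31.65 pos [445.9 351.   92.8] phi -104.16 j6 -2.31
face x [0.14 0.56 0.97] n 1162 top layer 4
layer 4 upper end x at y -14..14 [np.float64(72.1), np.float64(71.7), np.float64(71.6), np.float64(71.6), np.float64(71.6)] y range at x20,40,60 [np.float64(-19.4), np.float64(23.7), np.float64(-19.5), np.float64(24.0), np.float64(-19.1), np.float64(24.0)]
profile [(np.float64(-6.6), np.float64(65.9)), (np.float64(-5.4), np.float64(66.6)), (np.float64(-4.5), np.float64(66.8)), (np.float64(-4.8), np.float64(65.2)), (np.float64(-4.0), np.float64(65.3)), (np.float64(-2.5), np.float64(66.4)), (np.float64(-2.3), np.float64(65.6)), (np.float64(-2.4), np.float64(64.1)), (np.float64(-0.8), np.float64(65.5)), (np.float64(-0.0), np.float64(65.5)), (np.float64(0.1), np.float64(64.5)), (np.float64(0.8), np.float64(64.4)), (np.float64(0.2), np.float64(62.2)), (np.float64(0.2), np.float64(60.8)), (np.float64(0.1), np.float64(59.3)), (np.float64(0.8), np.float64(59.0)), (np.float64(0.6), np.float64(57.3)), (np.float64(0.3), np.float64(55.4)), (np.float64(0.3), np.float64(53.9)), (np.float64(1.1), np.floa
[... 209 characters left out ...]
2.2), np.float64(46.2)), (np.float64(4.0), np.float64(48.0)), (np.float64(5.0), np.float64(48.4)), (np.float64(5.5), np.float64(47.5)), (np.float64(6.4), np.float64(47.8)), (np.float64(7.6), np.float64(48.5)), (np.float64(8.0), np.float64(47.5)), (np.float64(9.1), np.float64(48.1)), (np.float64(9.5), np.float64(47.0)), (np.float64(66.2), np.float64(48.7)), (np.float64(67.0), np.float64(47.8)), (np.float64(67.8), np.float64(47.8)), (np.float64(68.6), np.float64(47.5)), (np.float64(69.3), np.float64(47.8)), (np.float64(70.1), np.float64(47.9)), (np.float64(70.9), np.float64(47.2)), (np.float64(71.7), np.float64(48.1)), (np.float64(73.5), np.float64(27.6)), (np.float64(74.4), np.float64(28.9))]
```

Scaled: 2 mm / 1000 = 0.002, 1.5 mm / 1000 = 0.0015.

Emit:
jog_arm:
  plan:
    - {"tx": 0.0005,"ty": 0,"tz": 0,"yaw": 0,"grip": 0}
    - {"tx": 0.001,"ty": 0,"tz": 0,"yaw": 0,"grip": 0}
    - {"tx": 0.0015,"ty": 0,"tz": 0,"yaw": 0,"grip": 0}
    - {"tx": 0.002,"ty": 0,"tz": 0,"yaw": 0,"grip": 0}
    - {"tx": 0.002,"ty": 0,"tz": 0,"yaw": 0,"grip": 0}
    - {"tx": 0.002,"ty": 0,"tz": 0,"yaw": 0,"grip": 0}
    - {"tx": 0.002,"ty": 0,"tz": 0,"yaw": 0,"grip": 0}
    - {"tx": 0.002,"ty": 0,"tz": 0,"yaw": 0,"grip": 0}

```text
time: 32.55
ee_pos: [0.4458, 0.3499, 0.0933]
ee_rot: [-0.615, 0.789, 0.0, 0.001]
wrist_force: [0.7, 6.3, 2.7]
gripper_width: -0.0
grip_force: 3.0
```

```bash
python3 mv.py;python3 st.py|tail -3
```

```text
t 32.55 pos [445.8 349.9  93.3] phi -104.16 j6 -2.31
face x [0.12 0.55 0.97] n 1120 top layer 4
layer 4 upper end x at y -14..14 [np.float64(71.2), np.float64(71.2), np.float64(71.2), np.float64(71.1), np.float64(71.1)] y range at x20,40,60 [np.float64(-19.8), np.float64(23.8), np.float64(-19.3), np.float64(23.8), np.float64(-19.3), np.float64(24.0)]
profile [(np.float64(-7.0), np.float64(65.7)), (np.float64(-5.7), np.float64(66.5)), (np.float64(-5.7), np.float64(65.4)), (np.float64(-5.0), np.float64(65.2)), (np.float64(-3.8), np.float64(65.8)), (np.float64(-2.9), np.float64(66.1)), (np.float64(-2.1), np.float64(66.2)), (np.float64(-1.7), np.float64(65.6)), (np.float64(-1.1), np.float64(65.4)), (np.float64(-0.1), np.float64(65.7)), (np.float64(0.5), np.float64(65.6)), (np.float64(0.6), np.float64(64.5)), (np.float64(0.1), np.float64(62.3)), (np.float64(0.9), np.float64(62.2)), (np.float64(0.5), np.float64(60.1)), (np.float64(0.2), np.float64(58.2)), (np.float64(0.7), np.float64(57.7)), (np.float64(0.3), np.float64(55.4)), (np.float64(0.5), np.float64(54.3)), (np.float64(0.8), np.float64(53.3)), (np.float64(0.1), np.float64(50.4)), (np.float64(1.2), np.float64(50.8)), (np.float64(0.7), np.float64(48.3)), (np.float64(0.6), np.float64(46.3)), (np.float64(2.0), np.float64(47.4)), (np.float64(3.2), np.float64(47.9)), (np.float64(3.5), np.float64(46.9)), (np.float64(4.4), np.float64(46.9)), (np.float64(5.7), np.float64(47.9)), (np.float64(6.9), np.float64(48.6)), (np.float64(7.8), np.float64(48.7)), (np.float64(8.0), np.float64(47.3)), (np.float64(9.5), np.float64(48.6)), (np.float64(10.0), np.float64(47.9)), (np.float64(66.5), np.float64(48.3)), (np.float64(67.3), np.float64(48.6)), (np.float64(68.1), np.float64(47.8)), (np.float64(68.8), np.float64(49.0)), (np.float64(69.7), np.float64(47.7)), (np.float64(70.4), np.float64(48.1)), (np.float64(71.2), np.float64(47.5)), (np.float64(73.1), np.float64(29.3))]
```

Scaled: -11 mm / 1000 = -0.011, 5.5 mm / 1000 = 0.0055.

Emit:
jog_arm:
  plan:
    - {"tx": -0.003,"ty": 0,"tz": 0,"yaw": 0,"grip": 0}
    - {"tx": -0.003,"ty": 0,"tz": -0.011,"yaw": 0,"grip": 0}
    - {"tx": 0.001,"ty": 0,"tz": -0.011,"yaw": 0,"grip": 0}
    - {"tx": 0.003,"ty": 0,"tz": -0.011,"yaw": 0,"grip": 0}
    - {"tx": 0.004,"ty": 0,"tz": -0.011,"yaw": 0,"grip": 0}
    - {"tx": 0.005,"ty": 0,"tz": -0.011,"yaw": 0,"grip": 0}
    - {"tx": 0.0055,"ty": 0,"tz": -0.011,"yaw": 0,"grip": 0}
    - {"tx": 0.0055,"ty": 0,"tz": -0.011,"yaw": 0,"grip": 0}

```text
time: 33.45
ee_pos: [0.445, 0.3452, 0.1047]
ee_rot: [-0.614, 0.789, 0.001, 0.002]
wrist_force: [0.3, 10.2, 3.5]
gripper_width: 0.004
grip_force: 5.3
```

Scaled: -100 mm / 1000 = -0.1, -60 mm / 1000 = -0.06.

Emit:
jog_arm:
  plan:
    - {"tx": -0.006,"ty": 0,"tz": 0,"yaw": 0,"grip": 0}
    - {"tx": -0.008,"ty": 0,"tz": -0.02,"yaw": 0,"grip": 0}
    - {"tx": -0.008,"ty": 0,"tz": -0.06,"yaw": 0,"grip": 0}
    - {"tx": -0.008,"ty": 0,"tz": -0.1,"yaw": 0,"grip": 0}
    - {"tx": -0.008,"ty": 0,"tz": -0.1,"yaw": 0,"grip": 0}
    - {"tx": -0.008,"ty": 0,"tz": -0.1,"yaw": 0,"grip": 0}
    - {"tx": -0.008,"ty": 0,"tz": -0.1,"yaw": 0,"grip": 0}
    - {"tx": -0.008,"ty": 0,"tz": -0.1,"yaw": 0,"grip": 0}

```text
time: 34.25
ee_pos: [0.4455, 0.351, 0.2024]
ee_rot: [-0.615, 0.789, 0.0, -0.001]
wrist_force: [0.6, 0.0, 0.0]
gripper_width: 0.003
grip_force: 0.0
```

```bash
sed -i '/profile/d' st.py; python3 st.py; python3 mv.py 530 -60 320 180;
```

```text
z hist [(0, 5209), (6, 102), (12, 152), (18, 119), (24, 153), (30, 145), (36, 161), (42, 160), (48, 5806), (54, 372), (60, 397), (66, 963), (72, 0), (78, 0)]
layer 4 5618 [35.7 -3.8] [57.7 70.5] 90.0 x [ 0.8 70.6] y [-19.7  23.4]
 slope [-2.0000e-03  1.0000e-03  4.7836e+01]
face x [0.27 0.68 1.06] n 299 top layer 4
layer 4 upper end x at y -14..14 [np.float64(70.7), np.float64(70.7), np.float64(70.7), np.float64(70.7), np.float64(70.7)] y range at x20,40,60 [np.float64(-19.7), np.float64(23.2), np.float64(-19.5), np.float64(23.9), np.float64(-19.2), np.float64(23.8)]
t 34.35 pos [445.7 351.2 202.8] phi -104.16 j6 -2.31
(array([ 378.3, -182.2, -116.9]), np.float64(1.3237))
```

```bash
python3 mv.py 500 -130 320 180; python3 -c "
import numpy as np
t=np.array([.45*1,1]);"
python3 - <<'E'
from mv import *
t,y=rel(500,-130,320,180); a=.45*t; b=.55*t; c,s=np.cos(.9),np.sin(.9)
print(a.round(1),'then',(c*b[0]+s*b[1]).round(1),(-s*b[0]+c*b[1]).round(1),b[2].round(1),y-.9)
E
```

```text
t 34.35 pos [445.7 351.2 202.8] phi -104.16 j6 -2.31
(array([ 453.5, -170.2, -116.8]), np.float64(1.3237))
[204.1 -76.6 -52.6] then 81.7 -253.6 -64.2 0.4237000000000001
```

Scaled: 204 mm / 1000 = 0.204, -76.5 mm / 1000 = -0.0765, 0.9 rad / 2.0944 = 0.4297.

Emit:
jog_arm:
  plan:
    - {"tx": 0.204,"ty": -0.0765,"tz": -0.0525,"yaw": 0.4297,"grip": 0}
    - {"tx": 0.204,"ty": -0.0765,"tz": -0.0525,"yaw": 0.4297,"grip": 0}
    - {"tx": 0.204,"ty": -0.0765,"tz": -0.0525,"yaw": 0.4297,"grip": 0}
    - {"tx": 0.204,"ty": -0.0765,"tz": -0.0525,"yaw": 0.4297,"grip": 0}
    - {"tx": 0.204,"ty": -0.0765,"tz": -0.0525,"yaw": 0.4297,"grip": 0}
    - {"tx": 0.204,"ty": -0.0765,"tz": -0.0525,"yaw": 0.4297,"grip": 0}
    - {"tx": 0.204,"ty": -0.0765,"tz": -0.0525,"yaw": 0.4297,"grip": 0}
    - {"tx": 0.204,"ty": -0.0765,"tz": -0.0525,"yaw": 0.4297,"grip": 0}

```text
time: 35.15
ee_pos: [0.4702, 0.1351, 0.2559]
ee_rot: [-0.213, 0.977, 0.0, -0.0]
wrist_force: [-0.4, -0.2, 0.3]
gripper_width: -0.0
grip_force: 0.0
```

Scaled: -253.5 mm / 1000 = -0.2535, 81.5 mm / 1000 = 0.0815, 0.424 rad / 2.0944 = 0.2024.

Emit:
jog_arm:
  plan:
    - {"tx": 0.0815,"ty": -0.2535,"tz": -0.064,"yaw": 0.2024,"grip": 0}
    - {"tx": 0.0815,"ty": -0.2535,"tz": -0.064,"yaw": 0.2024,"grip": 0}
    - {"tx": 0.0815,"ty": -0.2535,"tz": -0.064,"yaw": 0.2024,"grip": 0}
    - {"tx": 0.0815,"ty": -0.2535,"tz": -0.064,"yaw": 0.2024,"grip": 0}
    - {"tx": 0.0815,"ty": -0.2535,"tz": -0.064,"yaw": 0.2024,"grip": 0}
    - {"tx": 0.0815,"ty": -0.2535,"tz": -0.064,"yaw": 0.2024,"grip": 0}
    - {"tx": 0.0815,"ty": -0.2535,"tz": -0.064,"yaw": 0.2024,"grip": 0}
    - {"tx": 0.0815,"ty": -0.2535,"tz": -0.064,"yaw": 0.2024,"grip": 0}

```text
time: 35.95
ee_pos: [0.5002, -0.1291, 0.3197]
ee_rot: [-0.001, 1.0, 0.0, -0.001]
wrist_force: [0.8, 0.0, -0.2]
gripper_width: -0.004
grip_force: 0.0
```

```bash
cat > rul.py <<'E'
from h import *
import sys
for i in range(2): s=snap('wrist')
P=cloud(s)*1000; hsv=cv2.cvtColor(s['pixels'],cv2.COLOR_RGB2HSV); H,S,V=[hsv[...,i].astype(int) for i in range(3)]
ok=np.ones((384,512),bool); ok[int(sys.argv[1]) if len(sys.argv)>1 else 238:]=0
card=(P[...,0]>300)&(P[...,0]<720)&(P[...,1]>-320)&(P[...,1]<150)
y=ok&card&(H>18)&(H<33)&(S>150)&(V>60)&(P[...,2]<20)
q=np.argwhere(cv2.morphologyEx(y.astype(np.uint8),cv2.MORPH_OPEN,np.ones((2,2)))>0)[:,::-1]
W=np.array([ray(s,*p,.012)[:2]*1000 for p in q],np.float32)
xm=np.median(W[:,0]); W=W[abs(W[:,0]-xm)<15]
r=cv2.minAreaRect(W); print('strip n',len(W),'y',np.percentile(W[:,1],[.3,99.7]).round(1))
# outer edge: per-y max x, line fit
b=[]
for yy in np.arange(W[:,1].min()+5,W[:,1].max()-5,6):
    k=abs(W[:,1]-yy)<3
    if k.sum()>6: b.append((yy,np.percentile(W[k][:,0],97)))
b=np.array(b); p=np.polyfit(b[:,0],b[:,1],1); k=abs(np.polyval(p,b[:,0])-b[:,1])<1.5; p=np.polyfit(b[k,0],b[k,1],1)
print('edge x = %.5f*y + %.2f'%tuple(p))
red=ok&((H<6)|(H>174))&(S>180)&(V>90)&card
n,l,st,c=cv2.connectedComponentsWithStats(red.astype(np.uint8))
for i in range(1,n):
    if st[i,4]>8:
        w=ray(s,*c[i],.0145)*1000; print('pin',st[i,4],w[:2].round(1),'gap to edge',round(w[0]-4-np.polyval(p,w[1]),2))
rib=ok&card&(P[...,2]>27)&(P[...,2]<42)&(V<90)
n,l,st,c=cv2.connectedComponentsWithStats(rib.astype(np.uint8))
for i in range(1,n):
    if st[i,4]>200:
        vv,uu=np.where(l==i); w=np.array([ray(s,a,b_,.036)[:2]*1000 for a,b_ in zip(uu,vv)],np.float32); r=cv2.minAreaRect(w); print('rib',np.round(r[0],1),np.round(r[1],1),round(r[2],2))
wt=ok&(P[...,2]>24)&(P[...,2]<50)&(P[...,1]<-130)&(S>0)&((V<70)|((H>12)&(H<35)&(S>90)))&~card
n,l,st,c=cv2.connectedComponentsWithStats(wt.astype(np.uint8))
for i in range(1,n):
    if st[i,4]>100:
        vv,uu=np.where(l==i); w=np.array([ray(s,a,b_,.034)[:2]*1000 for a,b_ in zip(uu,vv)],np.float32); print('weight?',cv2.minEnclosingCircle(w),np.median(P[l==i],0).round(1))
E
python3 rul.py; python3 mv.py
```

```text
strip n 1507 y [-285.5   70.5]
edge x = -0.01572*y + 478.79
pin 31 [ 582.7 -183.8] gap to edge 97.06
pin 20 [582.1  57.6] gap to edge 100.23
rib [ 455.1 -109.7] [ 14.2 196.7] 0.87
weight? ((472.1500549316406, -381.3299255371094), 23.351655960083008) [ 472.9 -381.7   32.7]
weight? ((616.89990234375, -465.54693603515625), 14.078655242919922) [ 611.3 -463.3   38.7]
t 36.05 pos [ 500.1 -128.3  319.8] phi -179.85 j6 -1.91
```

Scaled: 260 mm / 1000 = 0.26, 100 mm / 1000 = 0.1.

Emit:
jog_arm:
  plan:
    - {"tx": 0.045,"ty": -0.112,"tz": 0.1,"yaw": 0,"grip": 0}
    - {"tx": 0.045,"ty": -0.112,"tz": 0.1,"yaw": 0,"grip": 0}
    - {"tx": 0.045,"ty": -0.112,"tz": 0.14,"yaw": 0,"grip": 0}
    - {"tx": 0.045,"ty": -0.112,"tz": 0.18,"yaw": 0,"grip": 0}
    - {"tx": 0.045,"ty": -0.112,"tz": 0.22,"yaw": 0,"grip": 0}
    - {"tx": 0.045,"ty": -0.112,"tz": 0.25,"yaw": 0,"grip": 0}
    - {"tx": 0.045,"ty": -0.112,"tz": 0.26,"yaw": 0,"grip": 0}
    - {"tx": 0.045,"ty": -0.112,"tz": 0.26,"yaw": 0,"grip": 0}

```text
time: 36.85
ee_pos: [0.4551, -0.2405, 0.0598]
ee_rot: [-0.001, 1.0, 0.001, -0.001]
wrist_force: [1.2, 0.1, 0.8]
gripper_width: -0.003
grip_force: 0.0
```

```bash
python3 -c "
from h import *
for i in range(3): snap('wrist')"; python3 mv.py 455 -240 17 180
```

```text
t 37.0 pos [ 456.6 -241.9   62.5] phi -179.96 j6 -2.15
(array([ 1.7,  2. , 45.5]), np.float64(0.0008))
```

Scaled: 45 mm / 1000 = 0.045, 43 mm / 1000 = 0.043.

Emit:
jog_arm:
  plan:
    - {"tx": 0.0015,"ty": 0.002,"tz": 0.02,"yaw": 0,"grip": 0}
    - {"tx": 0.0015,"ty": 0.002,"tz": 0.036,"yaw": 0,"grip": 0}
    - {"tx": 0.0015,"ty": 0.002,"tz": 0.043,"yaw": 0,"grip": 0}
    - {"tx": 0.0015,"ty": 0.002,"tz": 0.045,"yaw": 0,"grip": 0}
    - {"tx": 0.0015,"ty": 0.002,"tz": 0.045,"yaw": 0,"grip": 0}
    - {"tx": 0.0015,"ty": 0.006,"tz": 0.045,"yaw": 0,"grip": 0}
    - {"tx": 0.0015,"ty": 0.01,"tz": 0.045,"yaw": 0,"grip": 0}
    - {"tx": 0.0015,"ty": 0.014,"tz": 0.045,"yaw": 0,"grip": 0}

```text
time: 37.8
ee_pos: [0.4539, -0.2273, 0.0157]
ee_rot: [0.0, 1.0, -0.0, 0.0]
wrist_force: [0.2, 0.1, -0.2]
gripper_width: -0.007
grip_force: 0.0
```

Scaled: 46 mm / 1000 = 0.046, 41 mm / 1000 = 0.041.

Emit:
jog_arm:
  plan:
    - {"tx": 0,"ty": 0.006,"tz": 0,"yaw": 0,"grip": 0}
    - {"tx": 0,"ty": 0.012,"tz": 0,"yaw": 0,"grip": 0}
    - {"tx": 0,"ty": 0.018,"tz": 0,"yaw": 0,"grip": 0}
    - {"tx": 0,"ty": 0.024,"tz": 0,"yaw": 0,"grip": 0}
    - {"tx": 0,"ty": 0.03,"tz": 0,"yaw": 0,"grip": 0}
    - {"tx": 0,"ty": 0.036,"tz": 0,"yaw": 0,"grip": 0}
    - {"tx": 0,"ty": 0.041,"tz": 0,"yaw": 0,"grip": 0}
    - {"tx": 0,"ty": 0.046,"tz": 0,"yaw": 0,"grip": 0}

```text
time: 38.6
ee_pos: [0.4537, -0.1812, 0.0153]
ee_rot: [0.0, 1.0, -0.0, 0.0]
wrist_force: [0.3, -3.6, 2.3]
gripper_width: 0.001
grip_force: 1.5
```

Scaled: -170 mm / 1000 = -0.17, -150 mm / 1000 = -0.15.

Emit:
jog_arm:
  plan:
    - {"tx": 0,"ty": 0,"tz": 0,"yaw": 0,"grip": 0}
    - {"tx": 0,"ty": -0.008,"tz": 0,"yaw": 0,"grip": 0}
    - {"tx": 0,"ty": -0.012,"tz": -0.02,"yaw": 0,"grip": 0}
    - {"tx": 0,"ty": -0.012,"tz": -0.06,"yaw": 0,"grip": 0}
    - {"tx": 0.02,"ty": 0.03,"tz": -0.11,"yaw": 0,"grip": 0}
    - {"tx": 0.02,"ty": 0.07,"tz": -0.15,"yaw": 0,"grip": 0}
    - {"tx": 0.02,"ty": 0.11,"tz": -0.17,"yaw": 0,"grip": 0}
    - {"tx": 0.02,"ty": 0.11,"tz": -0.17,"yaw": 0,"grip": 0}

```text
time: 39.4
ee_pos: [0.4341, -0.0699, 0.1878]
ee_rot: [-0.0, 1.0, -0.0, 0.002]
wrist_force: [0.4, -0.6, -0.4]
gripper_width: 0.004
grip_force: 0.0
```

```bash
python3 rul.py; python3 mv.py
```

```text
strip n 2441 y [-243.1  112.8]
edge x = -0.00896*y + 480.14
rib [453.9 -66.8] [ 15.8 196.9] 0.47
t 39.5 pos [434.3 -70.7 186.7] phi -179.9 j6 -1.84
```

Scaled: 170 mm / 1000 = 0.17, 3.5 mm / 1000 = 0.0035.

Emit:
jog_arm:
  plan:
    - {"tx": 0.009,"ty": 0.0035,"tz": 0.045,"yaw": 0,"grip": 0}
    - {"tx": 0.009,"ty": 0.0035,"tz": 0.09,"yaw": 0,"grip": 0}
    - {"tx": 0.009,"ty": 0.0035,"tz": 0.13,"yaw": 0,"grip": 0}
    - {"tx": 0.009,"ty": 0.0035,"tz": 0.155,"yaw": 0,"grip": 0}
    - {"tx": 0.009,"ty": 0.0035,"tz": 0.165,"yaw": 0,"grip": 0}
    - {"tx": 0.009,"ty": 0.0035,"tz": 0.17,"yaw": 0,"grip": 0}
    - {"tx": 0.009,"ty": 0.0035,"tz": 0.17,"yaw": 0,"grip": 0}
    - {"tx": 0.009,"ty": 0.0035,"tz": 0.17,"yaw": 0,"grip": 0}

```text
time: 40.3
ee_pos: [0.4254, -0.0685, 0.0161]
ee_rot: [0.0, 1.0, -0.0, 0.001]
wrist_force: [-0.2, -0.1, -0.2]
gripper_width: 0.001
grip_force: 0.0
```

Scaled: -48 mm / 1000 = -0.048, -42 mm / 1000 = -0.042.

Emit:
jog_arm:
  plan:
    - {"tx": -0.006,"ty": 0,"tz": 0,"yaw": 0,"grip": 0}
    - {"tx": -0.012,"ty": 0,"tz": 0,"yaw": 0,"grip": 0}
    - {"tx": -0.018,"ty": 0,"tz": 0,"yaw": 0,"grip": 0}
    - {"tx": -0.024,"ty": 0,"tz": 0,"yaw": 0,"grip": 0}
    - {"tx": -0.03,"ty": 0,"tz": 0,"yaw": 0,"grip": 0}
    - {"tx": -0.036,"ty": 0,"tz": 0,"yaw": 0,"grip": 0}
    - {"tx": -0.042,"ty": 0,"tz": 0,"yaw": 0,"grip": 0}
    - {"tx": -0.048,"ty": 0,"tz": 0,"yaw": 0,"grip": 0}

```text
time: 41.1
ee_pos: [0.4732, -0.0681, 0.0153]
ee_rot: [0.0, 1.0, 0.0, -0.0]
wrist_force: [-1.6, 0.4, 2.0]
gripper_width: -0.001
grip_force: 1.3
```

```bash
python3 -c "
from h import *
s=snap('scene');print(bot.get_obs()['wrist_force'])"; python3 mv.py
```

```text
[ 0.39527853 -0.32743744  0.58303549]
t 41.15 pos [474.3 -68.3  15.4] phi 179.98 j6 -1.81
```

Scaled: -48 mm / 1000 = -0.048, -42 mm / 1000 = -0.042.

Emit:
jog_arm:
  plan:
    - {"tx": -0.006,"ty": 0,"tz": -0.001,"yaw": 0,"grip": 0}
    - {"tx": -0.012,"ty": 0,"tz": -0.001,"yaw": 0,"grip": 0}
    - {"tx": -0.018,"ty": 0,"tz": -0.001,"yaw": 0,"grip": 0}
    - {"tx": -0.024,"ty": 0,"tz": -0.001,"yaw": 0,"grip": 0}
    - {"tx": -0.03,"ty": 0,"tz": -0.001,"yaw": 0,"grip": 0}
    - {"tx": -0.036,"ty": 0,"tz": -0.001,"yaw": 0,"grip": 0}
    - {"tx": -0.042,"ty": 0,"tz": -0.001,"yaw": 0,"grip": 0}
    - {"tx": -0.048,"ty": 0,"tz": -0.001,"yaw": 0,"grip": 0}

```text
time: 41.95
ee_pos: [0.5212, -0.0681, 0.0163]
ee_rot: [0.0, 1.0, 0.0, -0.0]
wrist_force: [-3.1, 0.7, 1.3]
gripper_width: 0.003
grip_force: 1.3
```

Scaled: -8 mm / 1000 = -0.008, -7 mm / 1000 = -0.007.

Emit:
jog_arm:
  plan:
    - {"tx": -0.001,"ty": 0,"tz": 0,"yaw": 0,"grip": 0}
    - {"tx": -0.002,"ty": 0,"tz": 0,"yaw": 0,"grip": 0}
    - {"tx": -0.003,"ty": 0,"tz": 0,"yaw": 0,"grip": 0}
    - {"tx": -0.004,"ty": 0,"tz": 0,"yaw": 0,"grip": 0}
    - {"tx": -0.005,"ty": 0,"tz": 0,"yaw": 0,"grip": 0}
    - {"tx": -0.006,"ty": 0,"tz": 0,"yaw": 0,"grip": 0}
    - {"tx": -0.007,"ty": 0,"tz": 0,"yaw": 0,"grip": 0}
    - {"tx": -0.008,"ty": 0,"tz": 0,"yaw": 0,"grip": 0}

```text
time: 42.75
ee_pos: [0.5289, -0.0682, 0.0163]
ee_rot: [0.0, 1.0, -0.0, 0.0]
wrist_force: [-1.1, -0.0, -0.0]
gripper_width: -0.001
grip_force: 0.7
```

Scaled: -3 mm / 1000 = -0.003, -2.5 mm / 1000 = -0.0025.

Emit:
jog_arm:
  plan:
    - {"tx": -0.0005,"ty": 0,"tz": 0,"yaw": 0,"grip": 0}
    - {"tx": -0.001,"ty": 0,"tz": 0,"yaw": 0,"grip": 0}
    - {"tx": -0.0015,"ty": 0,"tz": 0,"yaw": 0,"grip": 0}
    - {"tx": -0.002,"ty": 0,"tz": 0,"yaw": 0,"grip": 0}
    - {"tx": -0.0025,"ty": 0,"tz": 0,"yaw": 0,"grip": 0}
    - {"tx": -0.003,"ty": 0,"tz": 0,"yaw": 0,"grip": 0}
    - {"tx": -0.003,"ty": 0,"tz": 0,"yaw": 0,"grip": 0}
    - {"tx": -0.003,"ty": 0,"tz": 0,"yaw": 0,"grip": 0}

```text
time: 43.55
ee_pos: [0.5319, -0.0682, 0.0164]
ee_rot: [0.0, 1.0, -0.0, 0.0]
wrist_force: [-0.6, 0.3, -0.7]
gripper_width: 0.001
grip_force: 0.4
```

Expected contact is near TCP x = 535 mm, so I'll push in fine steps.

Scaled: -2.5 mm / 1000 = -0.0025, -2 mm / 1000 = -0.002.

Emit:
jog_arm:
  plan:
    - {"tx": -0.0005,"ty": 0,"tz": 0,"yaw": 0,"grip": 0}
    - {"tx": -0.001,"ty": 0,"tz": 0,"yaw": 0,"grip": 0}
    - {"tx": -0.0015,"ty": 0,"tz": 0,"yaw": 0,"grip": 0}
    - {"tx": -0.002,"ty": 0,"tz": 0,"yaw": 0,"grip": 0}
    - {"tx": -0.0025,"ty": 0,"tz": 0,"yaw": 0,"grip": 0}
    - {"tx": -0.0025,"ty": 0,"tz": 0,"yaw": 0,"grip": 0}
    - {"tx": -0.0025,"ty": 0,"tz": 0,"yaw": 0,"grip": 0}
    - {"tx": -0.0025,"ty": 0,"tz": 0,"yaw": 0,"grip": 0}

```text
time: 44.35
ee_pos: [0.5344, -0.0682, 0.0163]
ee_rot: [0.0, 1.0, -0.0, 0.0]
wrist_force: [-2.2, 1.3, 1.6]
gripper_width: 0.001
grip_force: 0.8
```

Scaled: -1.5 mm / 1000 = -0.0015, -1 mm / 1000 = -0.001.

Emit:
jog_arm:
  plan:
    - {"tx": -0.0005,"ty": 0,"tz": 0,"yaw": 0,"grip": 0}
    - {"tx": -0.001,"ty": 0,"tz": 0,"yaw": 0,"grip": 0}
    - {"tx": -0.001,"ty": 0,"tz": 0,"yaw": 0,"grip": 0}
    - {"tx": -0.0015,"ty": 0,"tz": 0,"yaw": 0,"grip": 0}
    - {"tx": -0.0015,"ty": 0,"tz": 0,"yaw": 0,"grip": 0}
    - {"tx": -0.0015,"ty": 0,"tz": 0,"yaw": 0,"grip": 0}
    - {"tx": -0.0015,"ty": 0,"tz": 0,"yaw": 0,"grip": 0}
    - {"tx": -0.0015,"ty": 0,"tz": 0,"yaw": 0,"grip": 0}

```text
time: 45.15
ee_pos: [0.5358, -0.0682, 0.0163]
ee_rot: [0.0, 1.0, -0.0, 0.0]
wrist_force: [-0.8, -0.3, 0.8]
gripper_width: -0.004
grip_force: 0.7
```

Scaled: -1.5 mm / 1000 = -0.0015, -1 mm / 1000 = -0.001.

Emit:
jog_arm:
  plan:
    - {"tx": -0.0005,"ty": 0,"tz": 0,"yaw": 0,"grip": 0}
    - {"tx": -0.001,"ty": 0,"tz": 0,"yaw": 0,"grip": 0}
    - {"tx": -0.001,"ty": 0,"tz": 0,"yaw": 0,"grip": 0}
    - {"tx": -0.0015,"ty": 0,"tz": 0,"yaw": 0,"grip": 0}
    - {"tx": -0.0015,"ty": 0,"tz": 0,"yaw": 0,"grip": 0}
    - {"tx": -0.0015,"ty": 0,"tz": 0,"yaw": 0,"grip": 0}
    - {"tx": -0.0015,"ty": 0,"tz": 0,"yaw": 0,"grip": 0}
    - {"tx": -0.0015,"ty": 0,"tz": 0,"yaw": 0,"grip": 0}

```text
time: 45.95
ee_pos: [0.5372, -0.0682, 0.0163]
ee_rot: [0.0, 1.0, 0.0, -0.0]
wrist_force: [-2.0, -0.4, 1.3]
gripper_width: 0.001
grip_force: 1.1
```

```bash
python3 - <<'E'
from h import *
s=snap('scene'); t=snap('side')
print(np.round(bot.get_obs()['wrist_force'],1))
for s in (s,t):
    hsv=cv2.cvtColor(s['pixels'],cv2.COLOR_RGB2HSV); H,S,V=[hsv[...,i].astype(int) for i in range(3)]; P=cloud(s)*1000
    y=(H>18)&(H<33)&(S>110)&(V>60)&(P[...,0]>480)&(P[...,0]<640)&(P[...,1]>-270)&(P[...,1]<140)
    q=np.argwhere(y)[:,::-1]; W=np.array([ray(s,*p,.012)[:2]*1000 for p in q]); print(len(W), 'strip centre line',np.polyfit(W[:,1],W[:,0],1).round(4),np.percentile(W[:,1],[1,99]).round(0))
    red=((H<6)|(H>174))&(S>130)&(V>60)&(abs(P[...,0]-583)<15); n,l,st,c=cv2.connectedComponentsWithStats(red.astype(np.uint8))
    print([(st[i,4],(ray(s,*c[i],.012)*1000).round(1)[:2]) for i in range(1,n) if st[i,4]>3])
E
```

```text
[-2.4  0.5  1. ]
101 strip centre line [-2.600000e-03  5.755895e+02] [-242.   97.]
[(np.int32(5), array([586.6,  55.7])), (np.int32(6), array([ 586.4, -186.2]))]
194 strip centre line [-3.400000e-03  5.748129e+02] [-242.   31.]
[(np.int32(5), array([ 585. , -183.8]))]
```

Scaled: -1.5 mm / 1000 = -0.0015, -1 mm / 1000 = -0.001.

Emit:
jog_arm:
  plan:
    - {"tx": -0.0005,"ty": 0,"tz": 0,"yaw": 0,"grip": 0}
    - {"tx": -0.001,"ty": 0,"tz": 0,"yaw": 0,"grip": 0}
    - {"tx": -0.001,"ty": 0,"tz": 0,"yaw": 0,"grip": 0}
    - {"tx": -0.0015,"ty": 0,"tz": 0,"yaw": 0,"grip": 0}
    - {"tx": -0.0015,"ty": 0,"tz": 0,"yaw": 0,"grip": 0}
    - {"tx": -0.0015,"ty": 0,"tz": 0,"yaw": 0,"grip": 0}
    - {"tx": -0.0015,"ty": 0,"tz": 0,"yaw": 0,"grip": 0}
    - {"tx": -0.0015,"ty": 0,"tz": 0,"yaw": 0,"grip": 0}

```text
time: 46.85
ee_pos: [0.5376, -0.0681, 0.0162]
ee_rot: [0.0, 1.0, 0.0, -0.001]
wrist_force: [-8.1, -1.2, 5.9]
gripper_width: -0.002
grip_force: 4.3
```

Scaled: -1 mm / 1000 = -0.001, -0.5 mm / 1000 = -0.0005.

Emit:
jog_arm:
  plan:
    - {"tx": -0.0005,"ty": 0,"tz": 0,"yaw": 0,"grip": 0}
    - {"tx": -0.0005,"ty": 0,"tz": 0,"yaw": 0,"grip": 0}
    - {"tx": -0.001,"ty": 0,"tz": 0,"yaw": 0,"grip": 0}
    - {"tx": -0.001,"ty": 0,"tz": 0,"yaw": 0,"grip": 0}
    - {"tx": -0.001,"ty": 0,"tz": 0,"yaw": 0,"grip": 0}
    - {"tx": -0.001,"ty": 0,"tz": 0,"yaw": 0,"grip": 0}
    - {"tx": -0.001,"ty": 0,"tz": 0,"yaw": 0,"grip": 0}
    - {"tx": -0.001,"ty": 0,"tz": 0,"yaw": 0,"grip": 0}

```text
time: 47.65
ee_pos: [0.5377, -0.0681, 0.016]
ee_rot: [0.0, 1.0, 0.0, -0.002]
wrist_force: [-12.0, -1.7, 8.8]
gripper_width: -0.006
grip_force: 6.5
```

Scaled: -200 mm / 1000 = -0.2, -160 mm / 1000 = -0.16.

Emit:
jog_arm:
  plan:
    - {"tx": 0.001,"ty": 0,"tz": 0,"yaw": 0,"grip": 0}
    - {"tx": 0.003,"ty": 0,"tz": 0,"yaw": 0,"grip": 0}
    - {"tx": 0.008,"ty": 0,"tz": 0,"yaw": 0,"grip": 0}
    - {"tx": 0.01,"ty": 0,"tz": -0.02,"yaw": 0,"grip": 0}
    - {"tx": 0.01,"ty": 0,"tz": -0.06,"yaw": 0,"grip": 0}
    - {"tx": 0.01,"ty": 0,"tz": -0.11,"yaw": 0,"grip": 0}
    - {"tx": 0.01,"ty": 0,"tz": -0.16,"yaw": 0,"grip": 0}
    - {"tx": 0.01,"ty": 0,"tz": -0.2,"yaw": 0,"grip": 0}

```text
time: 48.45
ee_pos: [0.5301, -0.0682, 0.2194]
ee_rot: [0.0, 1.0, -0.0, 0.002]
wrist_force: [0.8, -0.1, -0.0]
gripper_width: 0.002
grip_force: 0.0
```

```bash
python3 rul.py; python3 mv.py; python3 mv.py 472.5 -381.5 60 180
```

```text
strip n 1994 y [-243.6  112.5]
edge x = -0.00300*y + 578.56
pin 41 [582.5  57.7] gap to edge 0.12
pin 38 [ 583.3 -184. ] gap to edge 0.22
rib [552.  -66.8] [ 15.8 197. ] 0.07
t 48.55 pos [532.2 -68.6 221.9] phi 179.99 j6 -1.79
t 48.55 pos [532.2 -68.6 221.9] phi 179.99 j6 -1.79
(array([  61.3, -312.5,  162. ]), np.float64(-0.0002))
```

Scaled: -313 mm / 1000 = -0.313, 60 mm / 1000 = 0.06, 1.1 rad / 2.0944 = 0.5252.

Emit:
jog_arm:
  plan:
    - {"tx": 0.06,"ty": -0.313,"tz": 0,"yaw": 0.5252,"grip": 1}
    - {"tx": 0.06,"ty": -0.313,"tz": 0,"yaw": 0.5252,"grip": 1}
    - {"tx": 0.06,"ty": -0.313,"tz": 0,"yaw": 0.5252,"grip": 1}
    - {"tx": 0.06,"ty": -0.313,"tz": 0,"yaw": 0.5252,"grip": 1}
    - {"tx": 0.06,"ty": -0.313,"tz": 0,"yaw": 0.5252,"grip": 1}
    - {"tx": 0.06,"ty": -0.313,"tz": 0,"yaw": 0.5252,"grip": 1}
    - {"tx": 0.06,"ty": -0.313,"tz": 0,"yaw": 0.5252,"grip": 1}
    - {"tx": 0.06,"ty": -0.313,"tz": 0,"yaw": 0.5252,"grip": 1}

```text
time: 49.35
ee_pos: [0.4685, -0.3838, 0.215]
ee_rot: [0.526, 0.85, -0.0, -0.0]
wrist_force: [0.8, 0.9, 0.0]
gripper_width: 0.999
grip_force: 0.0
```

Scaled: 110 mm / 1000 = 0.11, 90 mm / 1000 = 0.09, 0.47 rad / 2.0944 = 0.2244.

Emit:
jog_arm:
  plan:
    - {"tx": 0,"ty": 0,"tz": 0.03,"yaw": 0.2244,"grip": 1}
    - {"tx": 0,"ty": 0,"tz": 0.06,"yaw": 0.2244,"grip": 1}
    - {"tx": 0,"ty": 0,"tz": 0.09,"yaw": 0.2244,"grip": 1}
    - {"tx": 0,"ty": 0,"tz": 0.11,"yaw": 0.2244,"grip": 1}
    - {"tx": 0,"ty": 0,"tz": 0.11,"yaw": 0.2244,"grip": 1}
    - {"tx": 0,"ty": 0,"tz": 0.11,"yaw": 0.2244,"grip": 1}
    - {"tx": 0,"ty": 0,"tz": 0.11,"yaw": 0.2244,"grip": 1}
    - {"tx": 0,"ty": 0,"tz": 0.11,"yaw": 0.2244,"grip": 1}

```text
time: 50.15
ee_pos: [0.4701, -0.3815, 0.1075]
ee_rot: [0.707, 0.707, 0.0, 0.001]
wrist_force: [-0.7, -0.3, 0.1]
gripper_width: 1.0
grip_force: 0.0
```

```bash
cat > wt.py <<'E'
from h import *
from mv import rel
import sys
zt=float(sys.argv[1]) if len(sys.argv)>1 else 34.   # height of the weight's top
for i in range(2): s=snap('wrist')
P=cloud(s)*1000; m=(abs(P[...,2]-zt)<7); m[:, :130]=0; m[:,400:]=0; m[260:]=0
m=cv2.morphologyEx(m.astype(np.uint8),cv2.MORPH_OPEN,np.ones((3,3)))
n,l,st,c=cv2.connectedComponentsWithStats(m)
for i in range(1,n):
    if st[i,4]>300:
        vv,uu=np.where(l==i); w=np.array([ray(s,a,b,zt/1000)[:2]*1000 for a,b in zip(uu,vv)],np.float32); e=cv2.minEnclosingCircle(w)
        print('px',c[i].round(),'circle',np.round(e[0],1),round(e[1],1),'mean',w.mean(0).round(1),'z',np.median(P[l==i][:,2]).round(1))
E
python3 wt.py; python3 mv.py 472.5 -381.5 6 90
```

```text
px [262. 198.] circle [ 472.7 -383.5] 22.1 mean [ 472.7 -382.9] z 32.9
t 50.25 pos [ 470.  -381.4  107.1] phi 90.04 j6 -0.76
(array([  0. ,   2.4, 101.2]), np.float64(0.0008))
```

Scaled: 100 mm / 1000 = 0.1, 85 mm / 1000 = 0.085.

Emit:
jog_arm:
  plan:
    - {"tx": -0.0015,"ty": 0.0025,"tz": 0.045,"yaw": 0,"grip": 1}
    - {"tx": -0.0015,"ty": 0.0025,"tz": 0.085,"yaw": 0,"grip": 1}
    - {"tx": -0.0015,"ty": 0.0025,"tz": 0.1,"yaw": 0,"grip": 1}
    - {"tx": -0.0015,"ty": 0.0025,"tz": 0.1,"yaw": 0,"grip": 1}
    - {"tx": -0.0015,"ty": 0.0025,"tz": 0.1,"yaw": 0,"grip": 0}
    - {"tx": -0.0015,"ty": 0.0025,"tz": 0.1,"yaw": 0,"grip": 0}
    - {"tx": -0.0015,"ty": 0.0025,"tz": 0.1,"yaw": 0,"grip": 0}
    - {"tx": -0.0015,"ty": 0.0025,"tz": 0.1,"yaw": 0,"grip": 0}

```text
time: 51.05
ee_pos: [0.4731, -0.3834, 0.0083]
ee_rot: [0.707, 0.707, 0.0, 0.002]
wrist_force: [-1.9, 1.7, 9.6]
gripper_width: 0.494
grip_force: 60.0
```

Scaled: -90 mm / 1000 = -0.09, -70 mm / 1000 = -0.07.

Emit:
jog_arm:
  plan:
    - {"tx": 0,"ty": 0,"tz": 0,"yaw": 0,"grip": 0}
    - {"tx": 0,"ty": 0,"tz": 0,"yaw": 0,"grip": 0}
    - {"tx": 0,"ty": 0,"tz": -0.015,"yaw": 0,"grip": 0}
    - {"tx": 0,"ty": 0,"tz": -0.04,"yaw": 0,"grip": 0}
    - {"tx": 0,"ty": 0,"tz": -0.07,"yaw": 0,"grip": 0}
    - {"tx": 0,"ty": 0,"tz": -0.09,"yaw": 0,"grip": 0}
    - {"tx": 0,"ty": 0,"tz": -0.09,"yaw": 0,"grip": 0}
    - {"tx": 0,"ty": 0,"tz": -0.09,"yaw": 0,"grip": 0}

```text
time: 51.85
ee_pos: [0.472, -0.3825, 0.0964]
ee_rot: [0.707, 0.707, -0.0, 0.0]
wrist_force: [-0.2, 0.1, -4.7]
gripper_width: 0.496
grip_force: 61.8
```

```bash
python3 - <<'E'
from h import *
for i in range(2): s=snap('wrist')
save(s,'w11.png'); o=bot.get_obs(); print(o['gripper_width'],o['grip_force'],o['wrist_force'],np.round(np.array(o['ee_pos'])*1000,1))
E
python3 wt.py 124; python3 mv.py 554 -212 97 90
```

```text
0.4936723464933166 61.81243658065796 [-0.90684206 -0.37389778 -3.23185833] [ 471.6 -382.1   95.1]
px [256. 245.] circle [ 470.4 -373.6] 19.1 mean [ 470.2 -367.7] z 119.4
px [193. 254.] circle [ 443.6 -371.2] 7.1 mean [ 445.1 -371.5] z 121.8
px [320. 254.] circle [ 496.9 -371.7] 6.8 mean [ 495.4 -371.5] z 122.0
t 52.05 pos [ 471.7 -382.2   95.1] phi 90.03 j6 -0.76
(array([170.1,  82.4,  -1.8]), np.float64(0.0005))
```

View pics/w11.png

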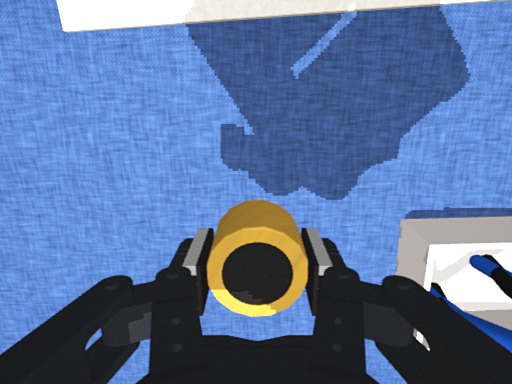

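The weight is held upright and centred at (257,265), with its dot visible. I'll carry it to the −y end of the ruler.

Scaled: 170 mm / 1000 = 0.17, 82.5 mm / 1000 = 0.0825.

Emit:
jog_arm:
  plan:
    - {"tx": 0.17,"ty": 0.0825,"tz": 0,"yaw": 0,"grip": 0}
    - {"tx": 0.17,"ty": 0.0825,"tz": 0,"yaw": 0,"grip": 0}
    - {"tx": 0.17,"ty": 0.0825,"tz": 0,"yaw": 0,"grip": 0}
    - {"tx": 0.17,"ty": 0.0825,"tz": 0,"yaw": 0,"grip": 0}
    - {"tx": 0.17,"ty": 0.0825,"tz": 0,"yaw": 0,"grip": 0}
    - {"tx": 0.17,"ty": 0.0825,"tz": 0.02,"yaw": 0,"grip": 0}
    - {"tx": 0.17,"ty": 0.0825,"tz": 0.045,"yaw": 0,"grip": 0}
    - {"tx": 0.17,"ty": 0.0825,"tz": 0.045,"yaw": 0,"grip": 0}

```text
time: 52.85
ee_pos: [0.5524, -0.212, 0.0479]
ee_rot: [0.707, 0.707, -0.001, -0.003]
wrist_force: [-0.1, 0.1, -2.9]
gripper_width: 0.497
grip_force: 62.0
```

```bash
cat > hw.py <<'E'
# weight in the hand: top disc in tool frame; ruler edge if seen
from h import *
from scipy.spatial.transform import Rotation as Ro
for i in range(3): s=snap('wrist')
o=bot.get_obs(); R=Ro.from_quat(o['ee_rot']).as_matrix()
P=(cloud(s)-np.array(o['ee_pos']))@R*1000
m=(P[...,2]<-20)&(P[...,2]>-36)&(abs(P[...,0])<40)&(abs(P[...,1])<21); q=P[m]
print('F',round(o['grip_force'],1),np.round(o['wrist_force'],1))
if len(q): print('top z',np.median(q[:,2]).round(1),'x',np.percentile(q[:,0],[1,99]).round(1),'y',np.percentile(q[:,1],[1,99]).round(1))
E
python3 hw.py; python3 mv.py 554 -212 20 90
```

```text
F 62.0 [ 0.5 -0.7 -3.8]
top z -23.8 x [-20.8  20. ] y [-20.3  19.5]
t 53.0 pos [ 554.8 -213.1   51.9] phi 90.0 j6 -0.45
(array([ 1.1, -0.8, 31.9]), np.float64(0.0001))
```

Scaled: 28 mm / 1000 = 0.028, 26 mm / 1000 = 0.026.

Emit:
jog_arm:
  plan:
    - {"tx": 0.001,"ty": -0.001,"tz": 0.01,"yaw": 0,"grip": 0}
    - {"tx": 0.001,"ty": -0.001,"tz": 0.018,"yaw": 0,"grip": 0}
    - {"tx": 0.001,"ty": -0.001,"tz": 0.023,"yaw": 0,"grip": 0}
    - {"tx": 0.001,"ty": -0.001,"tz": 0.026,"yaw": 0,"grip": 0}
    - {"tx": 0.001,"ty": -0.001,"tz": 0.028,"yaw": 0,"grip": 0}
    - {"tx": 0.001,"ty": -0.001,"tz": 0.028,"yaw": 0,"grip": 0}
    - {"tx": 0.001,"ty": -0.001,"tz": 0.028,"yaw": 0,"grip": 0}
    - {"tx": 0.001,"ty": -0.001,"tz": 0.028,"yaw": 0,"grip": 0}

```text
time: 53.8
ee_pos: [0.5537, -0.2116, 0.0235]
ee_rot: [0.707, 0.707, 0.0, 0.0]
wrist_force: [0.2, -0.0, -3.4]
gripper_width: 0.499
grip_force: 62.0
```

Scaled: 1 mm / 1000 = 0.001, 0.5 mm / 1000 = 0.0005.

Emit:
jog_arm:
  plan:
    - {"tx": 0,"ty": 0,"tz": 0.0005,"yaw": 0,"grip": 0}
    - {"tx": 0,"ty": 0,"tz": 0.001,"yaw": 0,"grip": 0}
    - {"tx": 0,"ty": 0,"tz": 0.001,"yaw": 0,"grip": 0}
    - {"tx": 0,"ty": 0,"tz": 0.001,"yaw": 0,"grip": 0}
    - {"tx": 0,"ty": 0,"tz": 0.001,"yaw": 0,"grip": 0}
    - {"tx": 0,"ty": 0,"tz": 0.001,"yaw": 0,"grip": 0}
    - {"tx": 0,"ty": 0,"tz": 0.001,"yaw": 0,"grip": 0}
    - {"tx": 0,"ty": 0,"tz": 0.001,"yaw": 0,"grip": 0}

```text
time: 54.6
ee_pos: [0.5536, -0.2116, 0.0223]
ee_rot: [0.707, 0.707, -0.0, 0.0]
wrist_force: [-1.0, 0.0, -3.5]
gripper_width: 0.495
grip_force: 62.0
```

```bash
python3 hw.py; python3 mv.py 554 -212 20 90
```

```text
F 62.0 [ 0.6 -0.3 -4.2]
top z -24.6 x [-20.9  19.9] y [-20.2  19.9]
t 54.75 pos [ 553.6 -211.6   22.3] phi 90.03 j6 -0.44
(array([-0.4,  0.4,  2.3]), np.float64(0.0004))
```

Scaled: 1 mm / 1000 = 0.001, 0.5 mm / 1000 = 0.0005.

Emit:
jog_arm:
  plan:
    - {"tx": 0,"ty": 0,"tz": 0.0005,"yaw": 0,"grip": 0}
    - {"tx": 0,"ty": 0,"tz": 0.001,"yaw": 0,"grip": 0}
    - {"tx": 0,"ty": 0,"tz": 0.001,"yaw": 0,"grip": 0}
    - {"tx": 0,"ty": 0,"tz": 0.001,"yaw": 0,"grip": 0}
    - {"tx": 0,"ty": 0,"tz": 0.001,"yaw": 0,"grip": 0}
    - {"tx": 0,"ty": 0,"tz": 0.001,"yaw": 0,"grip": 0}
    - {"tx": 0,"ty": 0,"tz": 0.001,"yaw": 0,"grip": 0}
    - {"tx": 0,"ty": 0,"tz": 0.001,"yaw": 0,"grip": 0}

```text
time: 55.55
ee_pos: [0.5536, -0.2116, 0.0213]
ee_rot: [0.707, 0.707, -0.0, -0.0]
wrist_force: [0.1, -0.7, -3.9]
gripper_width: 0.496
grip_force: 62.0
```

Emit:
jog_arm:
  plan:
    - {"tx": 0,"ty": 0,"tz": 0.0005,"yaw": 0,"grip": 0}
    - {"tx": 0,"ty": 0,"tz": 0.0005,"yaw": 0,"grip": 0}
    - {"tx": 0,"ty": 0,"tz": 0.0005,"yaw": 0,"grip": 0}
    - {"tx": 0,"ty": 0,"tz": 0.0005,"yaw": 0,"grip": 0}
    - {"tx": 0,"ty": 0,"tz": 0.0005,"yaw": 0,"grip": 0}
    - {"tx": 0,"ty": 0,"tz": 0.0005,"yaw": 0,"grip": 0}
    - {"tx": 0,"ty": 0,"tz": 0.0005,"yaw": 0,"grip": 0}
    - {"tx": 0,"ty": 0,"tz": 0.0005,"yaw": 0,"grip": 0}

```text
time: 56.35
ee_pos: [0.5536, -0.2116, 0.0208]
ee_rot: [0.707, 0.707, 0.0, -0.0]
wrist_force: [-0.0, 0.2, -4.1]
gripper_width: 0.493
grip_force: 62.0
```

Scaled: 1 mm / 1000 = 0.001, 0.5 mm / 1000 = 0.0005.

Emit:
jog_arm:
  plan:
    - {"tx": 0,"ty": 0,"tz": 0.0005,"yaw": 0,"grip": 0}
    - {"tx": 0,"ty": 0,"tz": 0.001,"yaw": 0,"grip": 0}
    - {"tx": 0,"ty": 0,"tz": 0.001,"yaw": 0,"grip": 0}
    - {"tx": 0,"ty": 0,"tz": 0.001,"yaw": 0,"grip": 0}
    - {"tx": 0,"ty": 0,"tz": 0.001,"yaw": 0,"grip": 0}
    - {"tx": 0,"ty": 0,"tz": 0.001,"yaw": 0,"grip": 0}
    - {"tx": 0,"ty": 0,"tz": 0.001,"yaw": 0,"grip": 0}
    - {"tx": 0,"ty": 0,"tz": 0.001,"yaw": 0,"grip": 0}

```text
time: 57.15
ee_pos: [0.5537, -0.2116, 0.0204]
ee_rot: [0.707, 0.707, 0.0, 0.0]
wrist_force: [-3.2, 0.9, 5.8]
gripper_width: 0.493
grip_force: 63.3
```

Scaled: 0.5 mm / 1000 = 0.0005.

Emit:
jog_arm:
  plan:
    - {"tx": 0,"ty": 0,"tz": 0.0005,"yaw": 0,"grip": 0}
    - {"tx": 0,"ty": 0,"tz": 0.0005,"yaw": 0,"grip": 0}
    - {"tx": 0,"ty": 0,"tz": 0.0005,"yaw": 0,"grip": 0}
    - {"tx": 0,"ty": 0,"tz": 0.0005,"yaw": 0,"grip": 0}
    - {"tx": 0,"ty": 0,"tz": 0.0005,"yaw": 0,"grip": 0}
    - {"tx": 0,"ty": 0,"tz": 0.0005,"yaw": 0,"grip": 0}
    - {"tx": 0,"ty": 0,"tz": 0.0005,"yaw": 0,"grip": 0}
    - {"tx": 0,"ty": 0,"tz": 0.0005,"yaw": 0,"grip": 0}

```text
time: 57.95
ee_pos: [0.5537, -0.2116, 0.0203]
ee_rot: [0.707, 0.707, 0.0, 0.0]
wrist_force: [-5.8, 2.1, 11.8]
gripper_width: 0.491
grip_force: 63.9
```

Scaled: -0.7 mm / 1000 = -0.0007, -0.5 mm / 1000 = -0.0005.

Emit:
jog_arm:
  plan:
    - {"tx": 0,"ty": 0,"tz": -0.0005,"yaw": 0,"grip": 0}
    - {"tx": 0,"ty": 0,"tz": -0.0007,"yaw": 0,"grip": 0}
    - {"tx": 0,"ty": 0,"tz": -0.0007,"yaw": 0,"grip": 0}
    - {"tx": 0,"ty": 0,"tz": -0.0007,"yaw": 0,"grip": 0.7}
    - {"tx": 0,"ty": 0,"tz": -0.0007,"yaw": 0,"grip": 0.8}
    - {"tx": 0,"ty": 0,"tz": -0.0007,"yaw": 0,"grip": 0.9}
    - {"tx": 0,"ty": 0,"tz": -0.0007,"yaw": 0,"grip": 0.9}
    - {"tx": 0,"ty": 0,"tz": -0.0007,"yaw": 0,"grip": 0.9}

```text
time: 58.75
ee_pos: [0.5536, -0.2116, 0.0199]
ee_rot: [0.707, 0.707, 0.0, 0.0]
wrist_force: [0.4, -0.0, 0.4]
gripper_width: 0.902
grip_force: 0.0
```

Scaled: -220 mm / 1000 = -0.22, -200 mm / 1000 = -0.2.

Emit:
jog_arm:
  plan:
    - {"tx": 0,"ty": 0,"tz": -0.01,"yaw": 0,"grip": 0.9}
    - {"tx": 0,"ty": 0,"tz": -0.03,"yaw": 0,"grip": 0.9}
    - {"tx": 0,"ty": 0,"tz": -0.06,"yaw": 0,"grip": 0.9}
    - {"tx": 0,"ty": 0,"tz": -0.1,"yaw": 0,"grip": 0.9}
    - {"tx": 0,"ty": 0,"tz": -0.15,"yaw": 0,"grip": 0.9}
    - {"tx": 0,"ty": 0,"tz": -0.2,"yaw": 0,"grip": 0.9}
    - {"tx": 0,"ty": 0,"tz": -0.22,"yaw": 0,"grip": 0.9}
    - {"tx": 0,"ty": 0,"tz": -0.22,"yaw": 0,"grip": 0.9}

```text
time: 59.55
ee_pos: [0.5547, -0.2121, 0.2443]
ee_rot: [0.707, 0.707, 0.001, 0.003]
wrist_force: [-0.9, 0.5, 0.1]
gripper_width: 0.899
grip_force: 0.0
```

```bash
python3 wt.py 46; python3 rul.py; python3 mv.py 530 -80 290 180; python3 - <<'E'
from h import *
s=snap('wrist'); t=snap('scene'); b=cv2.resize(t['pixels'][115:275,140:340],(480,384))
im=cv2.resize(np.hstack([s['pixels'],b]),None,fx=.8,fy=.8); cv2.imwrite('pics/w12.png',im[...,::-1])
E
```

```text
px [256. 159.] circle [ 551.4 -211.9] 21.9 mean [ 551.6 -211.8] z 45.0
strip n 1252 y [-246.6  -49.7]
edge x = -0.00596*y + 578.67
pin 41 [ 583.7 -183.9] gap to edge -0.06
rib [ 553.9 -110.9] [ 12.8 110.9] 0.54
weight? ((848.3785400390625, -277.41265869140625), 30.232131958007812) [ 848.6 -288.8   31.2]
t 59.75 pos [ 552.9 -211.3  238.6] phi 90.03 j6 -0.44
(array([131.4, -23. , -51.2]), np.float64(-1.5704))
```

View pics/w12.png

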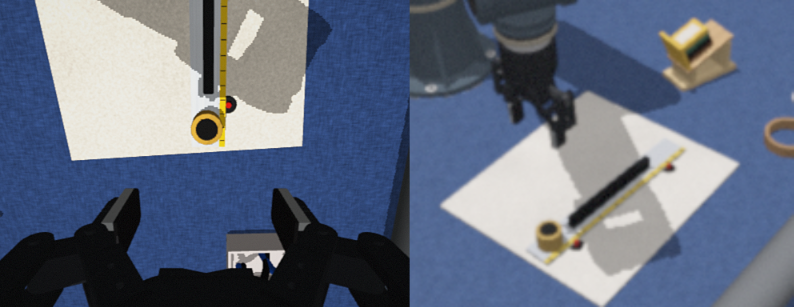

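The weight stands upright on the −y end of the ruler, at wrist (206,128), and the right pin is at the yellow edge at (229,103). The stack on the shelf is unchanged. I'll check both pins from mid-card.

Scaled: 140 mm / 1000 = 0.14, -22 mm / 1000 = -0.022, -1.1 rad / 2.0944 = -0.5252.

Emit:
jog_arm:
  plan:
    - {"tx": 0.14,"ty": -0.022,"tz": 0,"yaw": -0.5252,"grip": 0.9}
    - {"tx": 0.14,"ty": -0.022,"tz": 0,"yaw": -0.5252,"grip": 0.9}
    - {"tx": 0.14,"ty": -0.022,"tz": 0,"yaw": -0.5252,"grip": 0.9}
    - {"tx": 0.14,"ty": -0.022,"tz": 0,"yaw": -0.5252,"grip": 0.9}
    - {"tx": 0.14,"ty": -0.022,"tz": 0,"yaw": -0.5252,"grip": 0.9}
    - {"tx": 0.14,"ty": -0.022,"tz": 0,"yaw": -0.5252,"grip": 0.9}
    - {"tx": 0.14,"ty": -0.022,"tz": 0,"yaw": -0.5252,"grip": 0.9}
    - {"tx": 0.14,"ty": -0.022,"tz": 0,"yaw": -0.5252,"grip": 0.9}

```text
time: 60.65
ee_pos: [0.5312, -0.0715, 0.2391]
ee_rot: [0.23, 0.973, -0.0, -0.001]
wrist_force: [0.6, -0.1, -0.4]
gripper_width: 0.9
grip_force: 0.0
```

Scaled: -0.47 rad / 2.0944 = -0.2244.

Emit:
jog_arm:
  plan:
    - {"tx": 0,"ty": 0,"tz": 0,"yaw": -0.2244,"grip": 0}
    - {"tx": 0,"ty": 0,"tz": 0,"yaw": -0.2244,"grip": 0}
    - {"tx": 0,"ty": 0,"tz": 0,"yaw": -0.2244,"grip": 0}
    - {"tx": 0,"ty": 0,"tz": 0,"yaw": -0.2244,"grip": 0}
    - {"tx": 0,"ty": 0,"tz": 0,"yaw": -0.2244,"grip": 0}
    - {"tx": 0,"ty": 0,"tz": 0,"yaw": -0.2244,"grip": 0}
    - {"tx": 0,"ty": 0,"tz": 0,"yaw": -0.2244,"grip": 0}
    - {"tx": 0,"ty": 0,"tz": 0,"yaw": -0.2244,"grip": 0}

```text
time: 61.45
ee_pos: [0.5315, -0.0716, 0.2399]
ee_rot: [0.001, 1.0, 0.0, -0.0]
wrist_force: [-1.2, -0.0, -0.1]
gripper_width: 0.001
grip_force: 0.0
```

```bash
python3 rul.py; python3 wt.py 46; python3 mv.py
```

```text
strip n 1672 y [-202.5  112.5]
edge x = -0.00138*y + 578.82
pin 38 [ 583.5 -183.8] gap to edge 0.45
pin 38 [582.4  58. ] gap to edge -0.34
rib [552.4 -66.8] [197.   15.2] 89.97
px [138. 179.] circle [ 551.1 -209.2] 21.4 mean [ 551.5 -202. ] z 44.7
t 61.65 pos [531.5 -71.6 240. ] phi 179.96 j6 -1.79
```

Both gaps are within the measuring error, but the right one may have opened slightly. I'll push gently once more with the weight on.

Scaled: 222 mm / 1000 = 0.222, -28.5 mm / 1000 = -0.0285.

Emit:
jog_arm:
  plan:
    - {"tx": 0.006,"ty": -0.0285,"tz": 0.045,"yaw": 0,"grip": 0}
    - {"tx": 0.006,"ty": -0.0285,"tz": 0.09,"yaw": 0,"grip": 0}
    - {"tx": 0.006,"ty": -0.0285,"tz": 0.135,"yaw": 0,"grip": 0}
    - {"tx": 0.006,"ty": -0.0285,"tz": 0.175,"yaw": 0,"grip": 0}
    - {"tx": 0.006,"ty": -0.0285,"tz": 0.205,"yaw": 0,"grip": 0}
    - {"tx": 0.006,"ty": -0.0285,"tz": 0.218,"yaw": 0,"grip": 0}
    - {"tx": 0.006,"ty": -0.0285,"tz": 0.222,"yaw": 0,"grip": 0}
    - {"tx": 0.006,"ty": -0.0285,"tz": 0.222,"yaw": 0,"grip": 0}

```text
time: 62.45
ee_pos: [0.526, -0.1002, 0.0187]
ee_rot: [0.0, 1.0, -0.0, 0.0]
wrist_force: [-0.4, -0.1, -0.5]
gripper_width: -0.004
grip_force: 0.0
```

Scaled: -11 mm / 1000 = -0.011, -10.5 mm / 1000 = -0.0105.

Emit:
jog_arm:
  plan:
    - {"tx": -0.002,"ty": 0,"tz": 0,"yaw": 0,"grip": 0}
    - {"tx": -0.004,"ty": 0,"tz": 0,"yaw": 0,"grip": 0}
    - {"tx": -0.006,"ty": 0,"tz": 0,"yaw": 0,"grip": 0}
    - {"tx": -0.008,"ty": 0,"tz": 0,"yaw": 0,"grip": 0}
    - {"tx": -0.0095,"ty": 0,"tz": 0,"yaw": 0,"grip": 0}
    - {"tx": -0.0105,"ty": 0,"tz": 0,"yaw": 0,"grip": 0}
    - {"tx": -0.011,"ty": 0,"tz": 0,"yaw": 0,"grip": 0}
    - {"tx": -0.011,"ty": 0,"tz": 0,"yaw": 0,"grip": 0}

```text
time: 63.25
ee_pos: [0.5365, -0.1001, 0.0179]
ee_rot: [0.0, 1.0, 0.0, -0.0]
wrist_force: [0.5, -0.4, -0.0]
gripper_width: -0.001
grip_force: 0.0
```

```bash
python3 mv.py
```

```text
t 63.25 pos [ 536.5 -100.1   17.9] phi 179.98 j6 -1.84
```

Scaled: -2.5 mm / 1000 = -0.0025, -2 mm / 1000 = -0.002.

Emit:
jog_arm:
  plan:
    - {"tx": -0.0005,"ty": 0,"tz": 0,"yaw": 0,"grip": 0}
    - {"tx": -0.001,"ty": 0,"tz": 0,"yaw": 0,"grip": 0}
    - {"tx": -0.0015,"ty": 0,"tz": 0,"yaw": 0,"grip": 0}
    - {"tx": -0.002,"ty": 0,"tz": 0,"yaw": 0,"grip": 0}
    - {"tx": -0.0025,"ty": 0,"tz": 0,"yaw": 0,"grip": 0}
    - {"tx": -0.0025,"ty": 0,"tz": 0,"yaw": 0,"grip": 0}
    - {"tx": -0.0025,"ty": 0,"tz": 0,"yaw": 0,"grip": 0}
    - {"tx": -0.0025,"ty": 0,"tz": 0,"yaw": 0,"grip": 0}

```text
time: 64.05
ee_pos: [0.5377, -0.1, 0.0178]
ee_rot: [0.0, 1.0, 0.0, -0.002]
wrist_force: [-6.5, -0.4, 3.7]
gripper_width: -0.001
grip_force: 3.7
```

Scaled: -1 mm / 1000 = -0.001, -0.5 mm / 1000 = -0.0005.

Emit:
jog_arm:
  plan:
    - {"tx": -0.0005,"ty": 0,"tz": 0,"yaw": 0,"grip": 0}
    - {"tx": -0.001,"ty": 0,"tz": 0,"yaw": 0,"grip": 0}
    - {"tx": -0.001,"ty": 0,"tz": 0,"yaw": 0,"grip": 0}
    - {"tx": -0.001,"ty": 0,"tz": 0,"yaw": 0,"grip": 0}
    - {"tx": -0.001,"ty": 0,"tz": 0,"yaw": 0,"grip": 0}
    - {"tx": -0.001,"ty": 0,"tz": 0,"yaw": 0,"grip": 0}
    - {"tx": -0.001,"ty": 0,"tz": 0,"yaw": 0,"grip": 0}
    - {"tx": -0.001,"ty": 0,"tz": 0,"yaw": 0,"grip": 0}

```text
time: 64.85
ee_pos: [0.5378, -0.0999, 0.0177]
ee_rot: [0.0, 1.0, 0.0, -0.003]
wrist_force: [-12.9, -0.3, 8.3]
gripper_width: -0.003
grip_force: 6.1
```

Scaled: -210 mm / 1000 = -0.21, -160 mm / 1000 = -0.16.

Emit:
jog_arm:
  plan:
    - {"tx": 0.001,"ty": 0,"tz": 0,"yaw": 0,"grip": 0}
    - {"tx": 0.003,"ty": 0,"tz": 0,"yaw": 0,"grip": 0}
    - {"tx": 0.009,"ty": 0,"tz": 0,"yaw": 0,"grip": 0}
    - {"tx": 0.012,"ty": 0,"tz": -0.02,"yaw": 0,"grip": 0}
    - {"tx": 0.012,"ty": 0.02,"tz": -0.06,"yaw": 0,"grip": 0}
    - {"tx": 0.012,"ty": 0.03,"tz": -0.11,"yaw": 0,"grip": 0}
    - {"tx": 0.012,"ty": 0.03,"tz": -0.16,"yaw": 0,"grip": 0}
    - {"tx": 0.012,"ty": 0.03,"tz": -0.21,"yaw": 0,"grip": 0}

```text
time: 65.65
ee_pos: [0.5275, -0.0697, 0.2291]
ee_rot: [-0.0, 1.0, -0.0, 0.0]
wrist_force: [0.8, -0.6, -0.4]
gripper_width: -0.0
grip_force: 0.0
```

Scaled: -80 mm / 1000 = -0.08, -50 mm / 1000 = -0.05.

Emit:
jog_arm:
  plan:
    - {"tx": 0,"ty": 0,"tz": -0.05,"yaw": 0,"grip": 0}
    - {"tx": 0,"ty": 0,"tz": -0.08,"yaw": 0,"grip": 0}
    - {"tx": 0,"ty": 0,"tz": -0.08,"yaw": 0,"grip": 0}
    - {"tx": 0,"ty": 0,"tz": -0.08,"yaw": 0,"grip": 0}
    - {"tx": 0,"ty": 0,"tz": -0.08,"yaw": 0,"grip": 0}
    - {"tx": 0,"ty": 0,"tz": -0.08,"yaw": 0,"grip": 0}
    - {"tx": 0,"ty": 0,"tz": -0.08,"yaw": 0,"grip": 0}
    - {"tx": 0,"ty": 0,"tz": -0.08,"yaw": 0,"grip": 0}

```text
time: 66.45
ee_pos: [0.5279, -0.0701, 0.3065]
ee_rot: [0.0, 1.0, 0.0, -0.0]
wrist_force: [0.4, -0.2, 0.7]
gripper_width: 0.002
grip_force: 0.0
```

```bash
python3 rul.py; python3 - <<'E'
from h import *
s=snap('wrist'); t=snap('scene'); b=cv2.resize(t['pixels'][115:275,140:340],(480,384))
im=cv2.resize(np.hstack([s['pixels'],b]),None,fx=.8,fy=.8); cv2.imwrite('pics/w13.png',im[...,::-1])
E
```

```text
strip n 1238 y [-242.6  112.9]
edge x = -0.00168*y + 578.86
pin 28 [ 583.5 -183.8] gap to edge 0.34
pin 28 [582.2  57.8] gap to edge -0.54
rib [552.5 -66.5] [ 13.7 196.7] 0.02
```

View pics/w13.png

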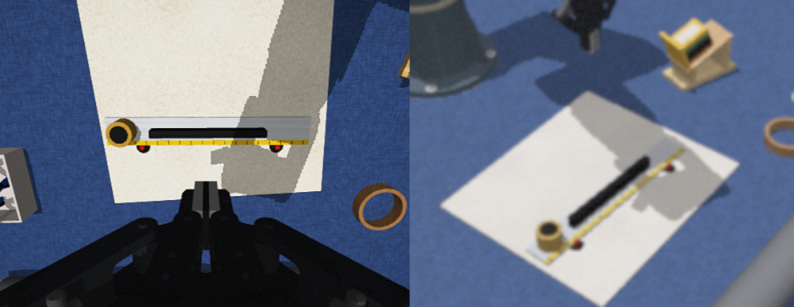

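The final view shows the weight standing at (122,132), the yellow edge against both pins at (143,147) and (277,147), and the stack flush on the shelf. The firm stop at 13 N at the same reach as before confirms contact with both pins.

```bash
python3 -c "
from bench import bot
print(bot.close_job())"
```

```text
the job is handed in; nothing more can be done
None
```

I handed the job in at about 67 s; no verdict came back. All four tiles are stacked flush against the backstop, the straightedge sits against both pins within measuring error after a firm 13 N push, and the weight stands upright on its −y end.

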